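Empty the barrel tumbler

TASK

Empty the toggle tumbler: first move every spool of thread that was left in its catch tray into the wooden thread crate, then slide the red tilt lock fully out to its end stop and tip the barrel all the way over, so that all the toggles drop into the tray. Then stand the barrel fully upright again and slide the lock fully home, leaving the toggles in the tray and the glue tin, mallet and beeswax where they are.

Things in the scene. Friction and masses are not known exactly. Their poses are not given: they have to be found in the camera images.
- pivot (a point): Tumbler for polishing toggles, fixed: two green uprights (machine x = +-108 mm, 215 mm high, 64 mm in y) carry an orange tilting barrel; green column behind, catch tray in front and below. This point: middle of the tilt axis, barrel centre, 190 mm above the bench. Machine axes: x = tilt axis, away from the lever side; z up; barrel tips to -y, where the tray sticks out; column at +y.
- barrel (a joint): Barrel tilt, rad: 0 = upright on its stop, mouth up; 2.35 = fully tipped on its other stop, mouth down over the tray. Barrel 140 mm across the mouth, 120 mm deep, centred on the pivot, motor beneath. Balanced, stiff (about 4 N at the lever grip), stays where left. Until the lock is drawn some 25 mm its bolt lies over a ledge behind the barrel and bars tipping; it goes home only with the barrel upright within 0.03.
- lever_grip (a point): Centre of the black round grip (18 mm thick, 66 mm long, along machine x, free all round) of the barrel's tilt lever, on the robot's side. It turns with the barrel, 100 mm from the tilt axis: from pivot, in machine axes, x = -160, y = 100 sin(a), z = 100 cos(a) mm, a = 1.178 - tilt (rad): up and towards the column when upright, up and over to the tray side when tipped. Lever arm at x = -122.
- lock (a joint): Position of the tilt lock's slide, m: 0 = home, barrel locked; 0.040 = drawn right out to the end stop, barrel free. Sliding takes about 3 N and it stays where it is left.
- lock_knob (a point): Middle of the red lock knob, upright and round, 24 mm across (full width from 11 mm below to 19 mm above this point), on top of the machine's column (184 mm high, 130 mm in x, y 121 to 211 mm from the pivot). It slides along the machine's y axis: +y, away from the barrel, frees; -y, towards the barrel, locks. The column top is 38 mm below this point.
- tray_in (a point): Centre of the inner floor of the steel catch tray, which is fixed to the tumbler, axes as the machine's. Inside 188 mm (x) by 317 mm (y), floor 4 mm above the bench, walls up to 45 mm above the bench. The barrel hangs over the +y end of it.
- crate_in (a point): Centre of the inner floor of the open wooden thread crate, fixed on the bench. Inside 220 mm (x) by 170 mm (y), floor 8 mm above the bench, walls 8 mm thick and up to 60 mm above the bench. Its axes are the crate's.
- spool1_c (a point): Centre of a spool of navy blue waxed thread: a cylinder 54 mm in diameter and 80 mm high with white end flanges, 0.13 kg, z along its axis. It starts standing in the catch tray; some spools may be absent.
- spool2_c (a point): Centre of a spool of grey waxed thread: a cylinder 54 mm in diameter and 80 mm high with white end flanges, 0.13 kg, z along its axis. It starts standing in the catch tray; some spools may be absent.
- spool3_c (a point): Centre of a spool of dark red waxed thread: a cylinder 54 mm in diameter and 80 mm high with white end flanges, 0.13 kg, z along its axis. It starts standing in the catch tray; some spools may be absent.
- spool4_c (a point): Centre of a spool of straw tan waxed thread: a cylinder 54 mm in diameter and 80 mm high with white end flanges, 0.13 kg, z along its axis. It starts standing in the catch tray; some spools may be absent.
- toggle1_c (a point): Centre of a wooden toggle, a waisted rod 60 mm long (x axis) and 20 mm thick, 22 g. It starts in the barrel; some toggles may be absent.
- toggle2_c (a point): Centre of a wooden toggle, a waisted rod 60 mm long (x axis) and 20 mm thick, 22 g. It starts in the barrel; some toggles may be absent.
- toggle3_c (a point): Centre of a wooden toggle, a waisted rod 60 mm long (x axis) and 20 mm thick, 22 g. It starts in the barrel; some toggles may be absent.
- toggle4_c (a point): Centre of a wooden toggle, a waisted rod 60 mm long (x axis) and 20 mm thick, 22 g. It starts in the barrel; some toggles may be absent.
- toggle5_c (a point): Centre of a wooden toggle, a waisted rod 60 mm long (x axis) and 20 mm thick, 22 g. It starts in the barrel; some toggles may be absent.
- toggle6_c (a point): Centre of a wooden toggle, a waisted rod 60 mm long (x axis) and 20 mm thick, 22 g. It starts in the barrel; some toggles may be absent.
- tin_c (a point): Bystander: middle of a closed glue tin 72 mm across and 85 mm high, standing on the bench.
- mallet_c (a point): Bystander: middle of a wooden mallet 240 mm long, lying on the bench.
- wax_c (a point): Bystander: middle of a block of yellow beeswax, 85 x 55 x 32 mm, on the bench.
Mind the look-alikes: they are no part of the job. What is shaped like the part that bears spool3_c but green or orange is not meant.

How it is judged:
By the outcome, as a careful person would: the job done as asked, in the order asked, and still so for the second after the job is handed in, with the robot touching nothing.
Of spool1, spool2, spool3, spool4 only 2 to 4 are there at a start; the rules pass over those that are not, and their reading is None.
Of toggle4, toggle5, toggle6 only 1 to 3 are there at a start; the rules pass over those that are not, and their reading is None.
At some moment in a run one of spool1, spool2, spool3, spool4 may be knocked a few centimetres aside while the robot is not near it.
Once in a run the grip may slacken for a moment while it holds something.
It also fails if it takes over 210 s, if anything falls off the work surface, if the arm or the gripper's body presses on something with over 40 N, if the wrist force passes 120 N, or if a joint passes its speed limit or range.

ROBOT

A 7-joint arm with a two-finger parallel gripper is mounted at the origin on the work surface. World frame = base frame: x ahead of the robot, y to its left, z up, the work surface at z = 0. Lengths are in m, angles in rad, forces in N, time in s.
With the tool pointing down it reaches from about 0.425 to 0.95 m from the base axis. Payload 4.7 kg.
Tool frame: the origin (TCP) lies at the very end of the fingers, on their centre line; the grasp point (between the pads) lies bot.hold_point_z behind it (bot.hold_point_z is the distance from the TCP to the grasp point, in m); z points along the fingers, y is the direction in which the jaws open and shut (so a half turn about z gives the same grasp; the last joint's range is limited). The gripper opens to 87 mm and grips with 3 to 60 N. Pads are 19 mm wide; open, the fingers measure 117 mm over their backs; the gripper's body (75 mm by 190 mm) begins 51 mm behind the grasp point.
Start: joints at [-1.237, 0.469, -0.049, 1.532, 0.024, 1.141, -0.082], TCP at [0.24, 0.631, 0.223] pointing down, gripper open.
Joint ranges: [-2.59, 2.59], [-0.33, 1.99], [-1.39, 1.29], [0.1, 2.45], [-1.04, 4.18], [0.21, 1.99], [-2.66, 2.66]. Speed limits (rad/s): [2.57, 2.57, 3.14, 3.14, 3.14, 3.14, 3.14].

INTERFACE

Orientations are given as a unit quaternion [x, y, z, w].
In Python, from workcell import bot gives the robot as it stands.
- The arm moves only by the tool play_rows, never from a script. Its argument "increments" is one flat list of numbers, 7 for each row, row after row: the turn, a rotation vector about the tool's x, y, z in rad, then the shift along the tool's x, y, z in m, then the closure, from 0 (fully open) to 1 (shut). A call has 1 to 10 rows; each row shifts and turns the pose as measured when the row begins, along the tool's axes as they then stand; what a row does not reach is not made up. A row lasts 1/10 s, in which the tool goes at most 50 mm and 8.59 degrees, less where a joint would pass 70% of its speed; a pose out of reach is approached as far as the arm can. A call is refused whole if a number of a shift passes 0.05 or a number of a turn 0.15, either way. A call with a gripper value outside its range is refused whole. The fingers move at their own pace and stop on an object; "grip_force" is the grip in N (left out, the last holds). Time passes only in rows, so rows that do not move let the fingers close. It gives the time, the measured TCP pose, the force and the opening at its end, in the units of the state.
- bot.get_state(): the state, without advancing time (a new reading comes with each control period).
- bot.capture(name): name is "scene" or "top"; returns a dict with "img" (400x640x3 uint8, red, green, blue), "mtx" (3x3 intrinsics, pixels), "distortion" ([k1, k2, p1, p2, k3] as OpenCV has them; the pictures are not rectified), "R" (3x3) and "t" (3): a world point X has camera coordinates R X + t. Camera axes: x right, y down, z forward; pixel columns grow to the right and rows downward; lengths in m; the calibration is good to about 2 mm. A picture is of the moment at which its call begins. There is no depth.
- bot.close_job(): hands the job in, once; it reports no verdict.
The state is a dict: "t": time; "q": joint angles; "joint_vel": joint speeds; "joint_efforts": joint torques, N m; "tool_pos": TCP position; "tool_rot": TCP orientation; "ft_force": force on the tool from outside, world axes, zero at the start; "ft_torque": the same for the moment, N m; "grip_width": opening from 0.0 (shut) to 1.0 (fully open).
Only numpy, scipy, OpenCV 4.12 (cv2) and the standard library are available. Lean on these libraries where they do the work, as an engineer would, in place of code of your own. Each camera call takes 0.05 s, during which the arm holds its last target. There are 200 camera calls.

## Working session

There is one attempt and no reset: what is moved stays moved. The work goes in short steps, Python scripts to look and compute and a tool call to move; the robot and the scene stay as the last step left them, time stands still between calls to the robot, and variables do not carry over. Pictures are saved under pics/ and viewed, about 12 in all and at most 16, crops included, and the job is handed in when it is done.

Besides the shell and the picture viewer there is one more tool, called after "Request:" in YAML: its name, and indented under it one key for each argument. play_rows: Moves the arm, as the interface text tells. Its arguments: {"type":"object","properties":{"increments":{"type":"array"},"grip_force":{"type":"number"}},"required":["increments"]}

```bash
mkdir -p pics; ls; python3 - <<'E'
from workcell import bot
import cv2, numpy as np, json
s=bot.get_state(); print({k:np.round(v,3).tolist() for k,v in s.items()}, bot.hold_point_z)
for n in ("scene","top"):
    c=bot.capture(n); cv2.imwrite(f"pics/{n}0.png",c["img"][:,:,::-1])
    print(n,np.round(c["mtx"],1).tolist(),c["distortion"],np.round(c["R"],3).tolist(),np.round(c["t"],3).tolist(), (-np.array(c["R"]).T@c["t"]).round(3))
E
```

```text
pics
{'t': 0.0, 'q': [-1.237, 0.469, -0.049, 1.534, 0.024, 1.141, -0.082], 'joint_vel': [-0.0, -0.001, 0.0, -0.001, -0.0, 0.0, 0.0], 'joint_efforts': [-0.0, -50.798, -0.081, -23.615, -0.061, 0.038, 0.0], 'tool_pos': [0.239, 0.631, 0.221], 'tool_rot': [0.18, 0.984, -0.001, -0.0], 'ft_force': [-0.384, 0.371, 0.531], 'ft_torque': [-0.047, 0.045, 0.013], 'grip_width': 0.998} 0.0187
scene [[434.4, 0.0, 316.6], [0.0, 434.4, 197.2], [0.0, 0.0, 1.0]] [0.03173644 0.         0.         0.         0.        ] [[0.267, 0.964, 0.004], [0.629, -0.171, -0.758], [-0.73, 0.205, -0.652]] [-0.176, -0.231, 1.68] [ 1.419 -0.214  0.921]
top [[426.5, 0.0, 310.9], [0.0, 426.5, 198.0], [0.0, 0.0, 1.0]] [-0.06509562  0.          0.          0.          0.        ] [[0.001, -1.0, -0.007], [-0.992, 0.0, -0.13], [0.13, 0.007, -0.992]] [0.025, 0.563, 1.142] [0.41  0.017 1.205]
```

View pics/scene0.png

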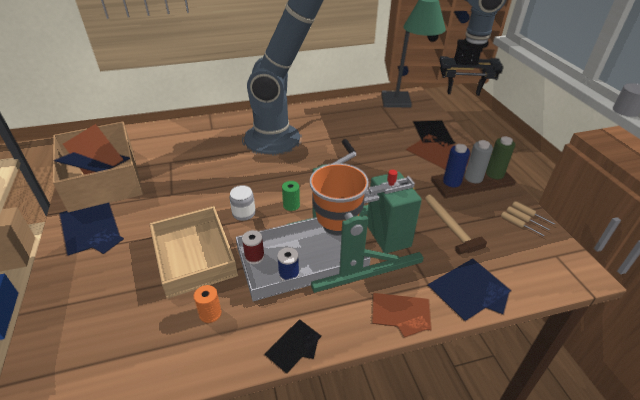

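View pics/top0.png

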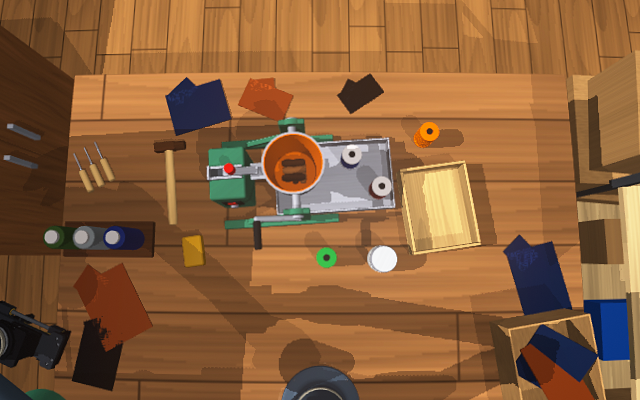

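Two spools are visible in the tray: navy at top-view (351,156) and dark red at (381,186). The lock knob is at (229,169), the lever grip at (257,235), and the crate at about (440,207). I'll enlarge both views next.

```bash
cat > h.py <<'E'
from workcell import bot
import cv2, numpy as np
from scipy.spatial.transform import Rotation as Ro
def cap(n):
    c=bot.capture(n); return {k:np.array(v) for k,v in c.items()}
def px2w(c,u,v,z):
    p=cv2.undistortPoints(np.array([[[u,v]]],float),c["mtx"],c["distortion"])[0,0]
    d=c["R"].T@np.array([p[0],p[1],1]); o=-c["R"].T@c["t"]
    return o+d*(z-o[2])/d[2]
def proj(c,X):
    return cv2.projectPoints(np.atleast_2d(np.array(X,float)),cv2.Rodrigues(c["R"])[0],c["t"],c["mtx"],c["distortion"])[0][:,0]
def crop(c,x0,y0,w,h,f,name):
    im=cv2.resize(c["img"][y0:y0+h,x0:x0+w,::-1],None,fx=f,fy=f,interpolation=cv2.INTER_CUBIC)
    cv2.imwrite(f"pics/{name}.png",im)
E
python3 - <<'E'
from h import *
c=cap("top"); crop(c,195,110,300,160,2.6,"topc")
c=cap("scene"); crop(c,140,140,290,180,2.7,"scenec")
E
```

```text
(no output)
```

View pics/topc.png

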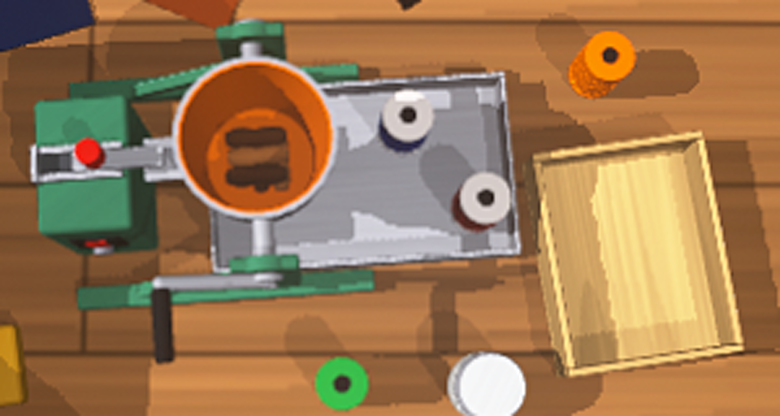

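View pics/scenec.png

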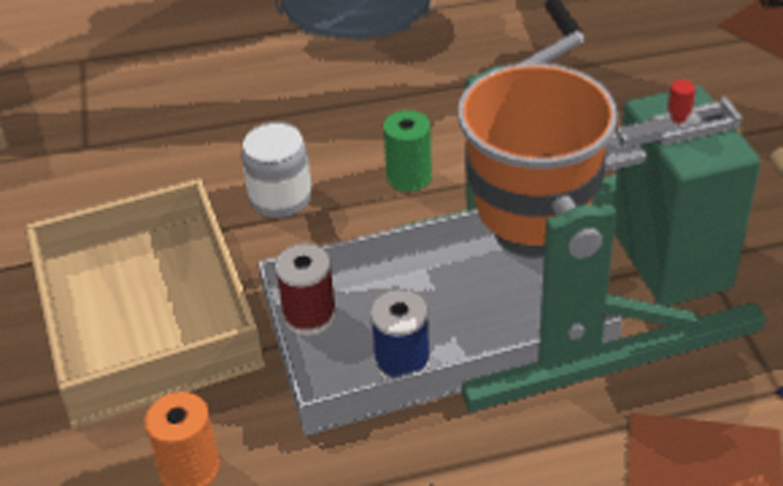

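```bash
cat > m.py <<'E'
from h import *
from scipy.optimize import least_squares
T=cap("top");S=cap("scene")
t=lambda x,y:(195+x/2.6,110+y/2.6)
s=lambda x,y:(140+x/2.7,140+y/2.7)
def W(c,uv,z): return px2w(c,*uv,z).round(4)
for n,uv,z in [("knobtop",t(88,148),.241),("mouth",t(254,137.5),.25),("grip",t(163.5,325),.2283),
 ("trayTR",t(503,74),.045),("trayBR",t(519,252),.045),("trayBL",t(213,270),.045),
 ("cr1",t(535,155),.06),("cr2",t(700,133),.06),("cr3",t(743,350),.06),("cr4",t(568,374),.06),("navy",t(406,116),.084),("red",t(484,198),.084),("tin",t(489,384),.085),("green",t(342,382),.08),("orange",t(608,56),.08)]: print(n,W(T,uv,z))
for n,uv,z in [("mouth",s(537,115),.25),("red",s(303,264),.084),("navy",s(400,310),.084),("knobtop",s(682,86),.241),("cr1",s(28,227),.06),("cr2",s(200,182),.06),("cr3",s(262,330),.06),("cr4",s(70,387),.06),("tray1",s(260,262),.045),("tray2",s(302,404),.045),("grip",s(562,16),.2283)]: print("S",n,W(S,uv,z))
E
python3 m.py
```

```text
knobtop [0.6089 0.2139 0.241 ]
mouth [0.6162 0.0657 0.25  ]
grip [0.4526 0.1456 0.2283]
trayTR [ 0.7301 -0.1917  0.045 ]
trayBR [ 0.5373 -0.2039  0.045 ]
trayBL [0.5183 0.1183 0.045 ]
cr1 [ 0.6383 -0.2206  0.06  ]
cr2 [ 0.6624 -0.3974  0.06  ]
cr3 [ 0.4333 -0.4322  0.06  ]
cr4 [ 0.4095 -0.2487  0.06  ]
navy [ 0.6745 -0.083   0.084 ]
red [ 0.5886 -0.1619  0.084 ]
tin [ 0.3998 -0.163   0.085 ]
green [ 0.4019 -0.0158  0.08  ]
orange [ 0.7403 -0.2966  0.08  ]
S mouth [0.6282 0.0649 0.25  ]
S red [ 0.5959 -0.1604  0.084 ]
S navy [ 0.68   -0.0814  0.084 ]
S knobtop [0.6117 0.2157 0.241 ]
S cr1 [ 0.4434 -0.4264  0.06  ]
S cr2 [ 0.4195 -0.2476  0.06  ]
S cr3 [ 0.6488 -0.2104  0.06  ]
S cr4 [ 0.6701 -0.3871  0.06  ]
S tray1 [ 0.543  -0.2002  0.045 ]
S tray2 [ 0.7336 -0.1867  0.045 ]
S grip [0.4512 0.1497 0.2283]
```

Request:
play_rows:
  increments: [0,0,0.115,0,0,-0.015,0,0,0,0.115,0,0,-0.015,0,0,0,0.115,0,0,-0.015,0,0,0,0.115,0,0,-0.015,0,0,0,0.115,0,0,-0.015,0,0,0,0.115,0,0,-0.015,0,0,0,0.115,0,0,-0.015,0,0,0,0.115,0,0,-0.015,0,0,0,0.115,0,0,-0.015,0,0,0,0.115,0,0,-0.015,0]
  grip_force: 30

```text
t: 1.3
tool_pos: [0.2387, 0.6291, 0.3733]
tool_rot: [0.703, 0.711, -0.005, 0.002]
ft_force: [-0.2, -1.1, -1.3]
grip_width: 1.002
```

```bash
cat > go.py <<'E'
import sys
from h import *
YAW=.063; P=np.array([.619,.066,.19])
A=np.array([[np.cos(YAW),-np.sin(YAW),0],[np.sin(YAW),np.cos(YAW),0],[0,0,1]])
def m2w(v): return P+A@np.array(v,float)   # machine (from pivot, m) -> world
def w2m(p): return A.T@(np.array(p)-P)
DOWN=np.column_stack([A[:,1],A[:,0],[0,0,-1]])  # tool x=mach y, tool y=mach x
def delta(p,Rt=DOWN):
    s=bot.get_state(); R=Ro.from_quat(s["tool_rot"]).as_matrix()
    print("t",round(float(s["t"]),1),"tcp",np.round(s["tool_pos"],4),"mach",w2m(s["tool_pos"]).round(4),"F",np.round(s["ft_force"],1),"w",round(float(s["grip_width"])*87,1))
    print("turn",Ro.from_matrix(R.T@Rt).as_rotvec().round(3),"shift(tool)",(R.T@(np.array(p)-s["tool_pos"])).round(4))
if __name__=="__main__":
    delta(eval(sys.argv[1]))
E
python3 go.py "[.592,-.161,.35]"
```

```text
t 1.3 tcp [0.2387 0.6291 0.3733] mach [-0.3441  0.5859  0.1833] F [-0.2 -1.1 -1.3] w 87.2
turn [-0.004  0.009 -0.052] shift(tool) [-0.7938  0.3444  0.0293]
```

Request:
play_rows:
  increments: [0,0.009,-0.052,0,0,0,0,0,0,0,-0.045,0.017,0,0,0,0,0,-0.045,0.017,0,0,0,0,0,-0.045,0.017,0,0,0,0,0,-0.045,0.017,0,0,0,0,0,-0.045,0.017,0,0,0,0,0,-0.045,0.017,0,0,0,0,0,-0.045,0.017,0,0,0,0,0,-0.045,0.017,0,0,0,0,0,-0.045,0.017,0,0]

```text
t: 2.3
tool_pos: [0.4195, 0.2293, 0.371]
tool_rot: [0.678, 0.735, 0.001, -0.004]
ft_force: [-0.3, 0.2, -0.2]
grip_width: 1.0
```

Request:
play_rows:
  increments: [0,0,0,-0.045,0.017,0,0,0,0,0,-0.045,0.017,0,0,0,0,0,-0.045,0.017,0,0,0,0,0,-0.045,0.017,0,0,0,0,0,-0.045,0.017,0,0,0,0,0,-0.045,0.017,0,0,0,0,0,-0.045,0.017,0,0]

```text
t: 3.0
tool_pos: [0.5661, -0.0879, 0.37]
tool_rot: [0.677, 0.736, 0.006, -0.004]
ft_force: [-0.2, -0.3, 0.3]
grip_width: 1.0
```

```bash
python3 go.py "[.592,-.161,.25]"; python3 - <<'E'
from h import *
S=cap("scene");T=cap("top")
cv2.imwrite("pics/s1.png",S["img"][:,:,::-1]); crop(S,140,60,290,240,2.5,"s1c"); crop(T,280,60,240,220,2.5,"t1c")
p=bot.get_state()["tool_pos"]; print((proj(S,p)-[140,60])*2.5,(proj(T,p)-[280,60])*2.5)
E
```

```text
t 3.0 tcp [ 0.5661 -0.0879  0.37  ] mach [-0.0624 -0.1503  0.18  ] F [-0.2 -0.3  0.3] w 87.0
turn [ 0.003 -0.014  0.02 ] shift(tool) [-0.0767  0.0193  0.119 ]
[[317.59964104 193.28943494]] [[225.06716872 287.20683278]]
```

View pics/s1c.png

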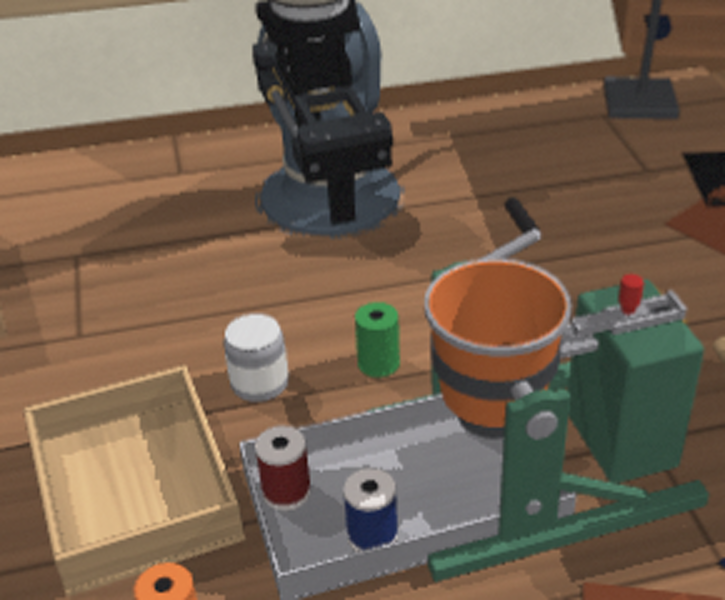

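View pics/t1c.png

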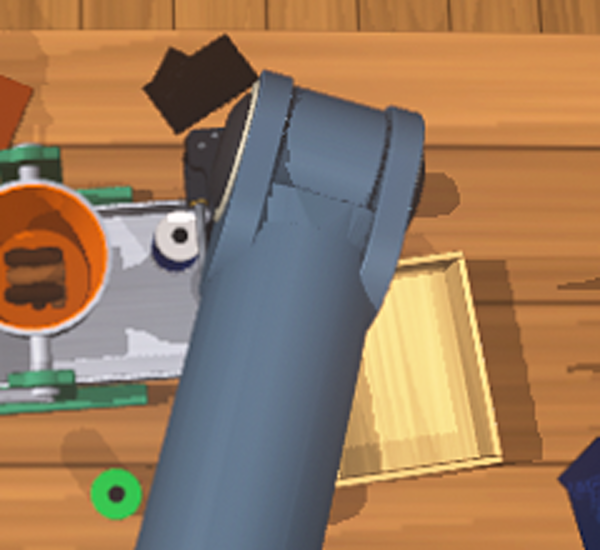

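Scene crop: the +x fingertip's lower edge is at about (342,222). I'll compare that with the prediction to check the calibration.

```bash
python3 - <<'E'
from h import *
S=cap("scene");s=bot.get_state();R=Ro.from_quat(s["tool_rot"]).as_matrix();p=s["tool_pos"]
for o in ([0,.0585,0],[.0095,.0585,0],[-.0095,.0585,0],[0,.0435,0]):
    print(o,((proj(S,p+R@np.array(o))[0]-[140,60]+.5)*2.5-.5).round(1))
E
```

```text
[0, 0.0585, 0] [339.7 227.3]
[0.0095, 0.0585, 0] [350.  225.2]
[-0.0095, 0.0585, 0] [329.4 229.5]
[0, 0.0435, 0] [335.2 218.4]
```

Request:
play_rows:
  increments: [0,-0.014,0.02,0,0,0,0,0,0,0,-0.04,0.01,0.03,0,0,0,0,-0.034,0.009,0.03,0,0,0,0,-0.004,0.002,0.03,0,0,0,0,0,0,0.03,0,0,0,0,0,0,0.03,0,0,0,0,0,0,0.03,0,0,0,0,0,0,0.03,0,0,0,0,0,0,0,0]

```text
t: 4.05
tool_pos: [0.5953, -0.151, 0.1535]
tool_rot: [0.68, 0.733, 0.005, -0.001]
ft_force: [-0.7, -0.2, 0.1]
grip_width: 1.001
```

```bash
python3 go.py "[.592,-.161,.05]"; python3 - <<'E'
from h import *
S=cap("scene"); crop(S,200,160,160,130,4,"s2c")
E
```

```text
t 4.0 tcp [ 0.5953 -0.151   0.1535] mach [-0.0374 -0.2151 -0.0365] F [-0.7 -0.2  0.1] w 87.1
turn [ 0.006 -0.008  0.013] shift(tool) [-0.0106 -0.0046  0.1034]
```

View pics/s2c.png

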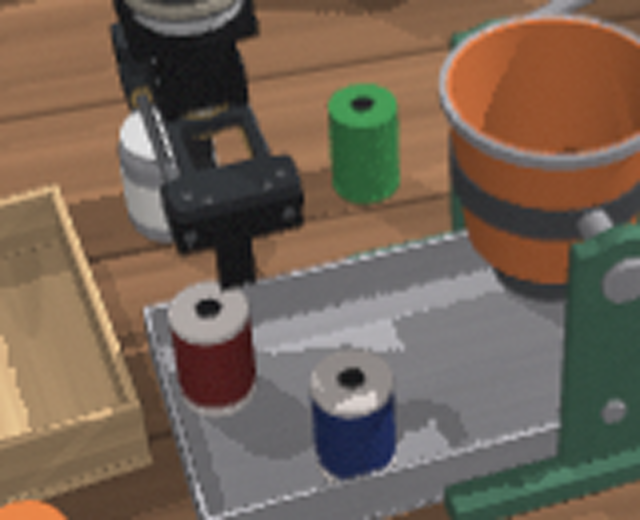

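```bash
python3 - <<'E'
from h import *
S=cap("scene");s=bot.get_state();R=Ro.from_quat(s["tool_rot"]).as_matrix();p=s["tool_pos"]
f=lambda X:((proj(S,X)[0]-[200,160]+.5)*4-.5).round(1)
for o in ([.0095,.0585,0],[-.0095,.0585,0],[.0095,.0435,0],[-.0095,.0435,0]): print(o,f(p+R@np.array(o)))
for q in ([.592,-.161,.084],[.677,-.082,.084]): print(f(np.array(q)))
E
```

```text
[0.0095, 0.0585, 0] [249.5 289.1]
[-0.0095, 0.0585, 0] [219.3 296.7]
[0.0095, 0.0435, 0] [243.5 273.1]
[-0.0095, 0.0435, 0] [213.6 280.5]
[208.6 308.7]
[352.1 377.5]
```

Scene crop: red spool top hole at (208,308), navy at (351,377), both within 1 px of the estimates. The finger is also where predicted, so I'll descend and grasp.

Request:
play_rows:
  increments: [0.006,-0.008,0.013,-0.006,-0.001,0.02,0,0,0,0,-0.006,-0.001,0.02,0,0,0,0,0,0,0.02,0,0,0,0,0,0,0.02,0,0,0,0,0,0,0.02,0,0,0,0,0,0,0.003,0]

```text
t: 4.75
tool_pos: [0.6108, -0.1654, 0.069]
tool_rot: [0.683, 0.731, 0.011, 0.015]
ft_force: [-1.8, -0.7, 1.0]
grip_width: 0.999
```

```bash
python3 go.py "[.593,-.162,.05]"
```

```text
t 4.8 tcp [ 0.6108 -0.1654  0.069 ] mach [-0.0227 -0.2304 -0.121 ] F [-1.8 -0.7  1. ] w 86.9
turn [0.036 0.006 0.005] shift(tool) [ 0.0047 -0.0182  0.0183]
```

Request:
play_rows:
  increments: [0.036,0.006,0.005,0.002,-0.016,-0.02,0,0,0,0,0,0,0,0,0,0,0,0,0,0,0]

```text
t: 5.05
tool_pos: [0.5977, -0.1643, 0.0938]
tool_rot: [0.684, 0.73, 0.002, 0.003]
ft_force: [-0.2, 0.5, 0.4]
grip_width: 0.999
```

```bash
python3 go.py "[.593,-.162,.05]"; python3 - <<'E'
from h import *
print(bot.get_state()["q"].round(3))
S=cap("scene"); crop(S,200,160,160,130,4,"s3c")
E
```

```text
t 5.0 tcp [ 0.5977 -0.1643  0.0938] mach [-0.0357 -0.2285 -0.0962] F [-0.2  0.5  0.4] w 86.9
turn [0.008 0.002 0.002] shift(tool) [ 0.0027 -0.0049  0.0437]
[-0.256  0.582  0.642  1.826 -0.445  0.873  0.661]
```

View pics/s3c.png

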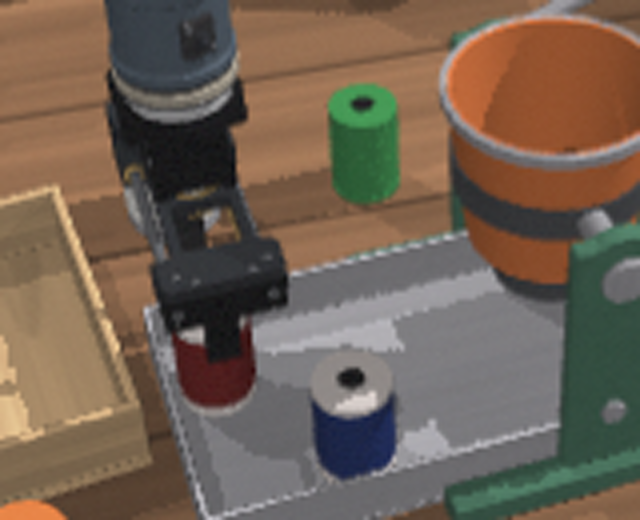

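The gripper now straddles the red spool, with the front finger at (225,345). I'll descend gently and close.

Request:
play_rows:
  increments: [0.008,0.002,0.002,0.001,-0.004,0.008,0,0,0,0,0,0,0.008,0,0,0,0,0,0,0.008,0,0,0,0,0,0,0.008,0,0,0,0,0,0,0.008,0,0,0,0,0,0,0,0]

```text
t: 5.7
tool_pos: [0.5938, -0.163, 0.0491]
tool_rot: [0.684, 0.729, -0.0, -0.001]
ft_force: [0.5, 1.0, 0.7]
grip_width: 0.999
```

```bash
python3 go.py "[.593,-.162,.05]"
```

```text
t 5.7 tcp [ 0.5938 -0.163   0.0491] mach [-0.0396 -0.227  -0.1409] F [0.5 1.  0.7] w 87.0
turn [-0.001 -0.001  0.   ] shift(tool) [ 0.001  -0.0007 -0.0009]
```

Request:
play_rows:
  increments: [0,0,0,0,0,0,1,0,0,0,0,0,0,1,0,0,0,0,0,0,1,0,0,0,0,0,0,1,0,0,0,0,0,0,1,0,0,0,0,0,0,1,0,0,0,0,0,0,1]
  grip_force: 35

```text
t: 6.4
tool_pos: [0.5936, -0.1635, 0.0494]
tool_rot: [0.685, 0.729, -0.0, -0.0]
ft_force: [-1.0, -0.3, -1.4]
grip_width: 0.612
```

Request:
play_rows:
  increments: [0,0,0,0,0,-0.01,1,0,0,0,0,0,-0.02,1,0,0,0,0,0,-0.02,1,0,0,0,0,0,-0.02,1,0,0,0,0,0,-0.02,1,0,0,0,0,0,-0.01,1,0,0,0,0,0,0,1]

```text
t: 7.1
tool_pos: [0.5935, -0.1632, 0.1552]
tool_rot: [0.685, 0.729, -0.0, -0.001]
ft_force: [1.2, -0.6, -2.3]
grip_width: 0.613
```

```bash
python3 go.py "[.541+.045-.002,-.321+.006,.15]"
```

```text
t 7.1 tcp [ 0.5935 -0.1632  0.1552] mach [-0.0399 -0.2271 -0.0348] F [ 1.2 -0.6 -2.3] w 53.3
turn [-0.001 -0.001 -0.001] shift(tool) [-0.1509 -0.0189  0.0051]
```

Request:
play_rows:
  increments: [0,0,0,-0.01,-0.001,0,1,0,0,0,-0.02,-0.002,0,1,0,0,0,-0.025,-0.003,0,1,0,0,0,-0.025,-0.003,0,1,0,0,0,-0.025,-0.003,0,1,0,0,0,-0.025,-0.003,0,1,0,0,0,-0.02,-0.002,0,1,0,0,0,0,0,0,1]

```text
t: 7.9
tool_pos: [0.5801, -0.3216, 0.1456]
tool_rot: [0.685, 0.729, -0.004, -0.007]
ft_force: [-0.3, -0.7, -1.2]
grip_width: 0.609
```

```bash
python3 go.py "[.541+.045-.002,-.321+.006,.055]"; python3 - <<'E'
from h import *
S=cap("scene"); crop(S,140,160,180,140,4,"s4c")
E
```

```text
t 7.9 tcp [ 0.5801 -0.3216  0.1456] mach [-0.0632 -0.3843 -0.0444] F [-0.3 -0.7 -1.2] w 53.0
turn [-0.015 -0.004 -0.001] shift(tool) [0.006  0.0057 0.0906]
```

View pics/s4c.png

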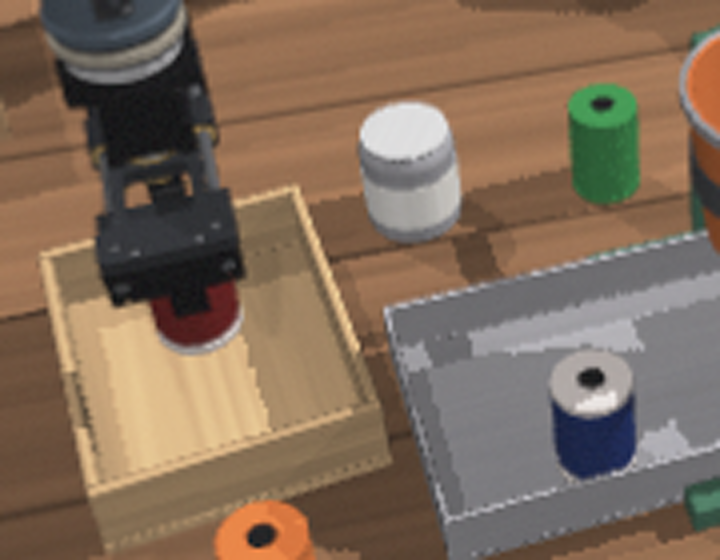

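Red is held over the crate (spool bottom at about (200,345)). Lowering it now.

Request:
play_rows:
  increments: [-0.015,-0.004,0,0.003,0.003,0.01,1,0,0,0,0.003,0.003,0.015,1,0,0,0,0,0,0.015,1,0,0,0,0,0,0.015,1,0,0,0,0,0,0.01,1,0,0,0,0,0,0.01,1,0,0,0,0,0,0,1]

```text
t: 8.65
tool_pos: [0.5857, -0.3062, 0.0605]
tool_rot: [0.682, 0.731, 0.001, -0.005]
ft_force: [-0.4, 0.3, -1.4]
grip_width: 0.617
```

```bash
python3 go.py "[.541+.045-.002,-.321+.006,.054]"
```

```text
t 8.7 tcp [ 0.5857 -0.3062  0.0605] mach [-0.0567 -0.3694 -0.1295] F [-0.4  0.3 -1.4] w 53.7
turn [-0.006 -0.009  0.006] shift(tool) [-0.0087 -0.0022  0.0064]
```

Request:
play_rows:
  increments: [-0.006,-0.009,0.006,-0.004,-0.002,0.003,1,0,0,0,0,0,0.003,1,0,0,0,0,0,0,1,0,0,0,0,0,0,0.2,0,0,0,0,0,0,0.2,0,0,0,0,0,0,0.2,0,0,0,0,0,0,0.2]

```text
t: 9.35
tool_pos: [0.5858, -0.313, 0.0574]
tool_rot: [0.685, 0.729, 0.001, 0.004]
ft_force: [0.0, 0.0, -0.3]
grip_width: 0.788
```

Request:
play_rows:
  increments: [0,0,0,0,0,-0.01,0.2,0,0,0,0,0,-0.02,0.2,0,0,0,0,0,-0.03,0.2,0,0,0,0,0,-0.03,0.2,0,0,0,0,0,-0.03,0,0,0,0,0,0,0,0]

```text
t: 9.95
tool_pos: [0.5852, -0.3132, 0.1854]
tool_rot: [0.685, 0.728, 0.001, 0.005]
ft_force: [0.2, -0.9, 0.3]
grip_width: 0.906
```

```bash
python3 go.py "[.678,-.083,.17]"
```

```text
t 9.9 tcp [ 0.5852 -0.3132  0.1854] mach [-0.0576 -0.3763 -0.0046] F [ 0.2 -0.9  0.3] w 78.8
turn [ 0.007  0.006 -0.002] shift(tool) [0.2242 0.1066 0.0148]
```

Request:
play_rows:
  increments: [0.007,0.006,0,0.02,0.01,0,0,0,0,0,0.03,0.015,0,0,0,0,0,0.03,0.015,0,0,0,0,0,0.03,0.015,0,0,0,0,0,0.03,0.015,0,0,0,0,0,0.03,0.015,0,0,0,0,0,0.03,0.012,0,0,0,0,0,0.02,0.008,0,0,0,0,0,0,0,0,0]

```text
t: 10.85
tool_pos: [0.6788, -0.0807, 0.1876]
tool_rot: [0.687, 0.727, 0.0, 0.001]
ft_force: [0.0, 0.4, -0.8]
grip_width: 1.0
```

```bash
python3 go.py "[.678,-.083,.05]"; python3 - <<'E'
from h import *
S=cap("scene"); crop(S,140,160,240,150,3.2,"s5c")
print(((proj(S,[.678,-.083,.084])[0]-[140,160]+.5)*3.2-.5).round(1))
E
```

```text
t 10.8 tcp [ 0.6788 -0.0807  0.1876] mach [ 0.0504 -0.1502 -0.0024] F [ 0.   0.4 -0.8] w 87.0
turn [ 0.002  0.001 -0.007] shift(tool) [-0.0021 -0.0012  0.1376]
[472.6 303.1]
```

View pics/s5c.png

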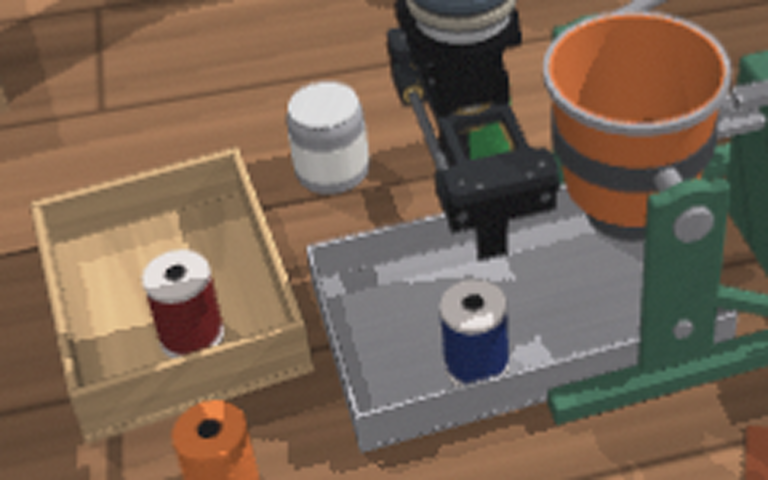

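Red stands in the crate. The navy hole is at (472,302), against a predicted (472.6,303). Descending.

Request:
play_rows:
  increments: [0.002,0.001,-0.007,-0.002,-0.001,0.012,0,0,0,0,0,0,0.014,0,0,0,0,0,0,0.014,0,0,0,0,0,0,0.014,0,0,0,0,0,0,0.012,0,0,0,0,0,0,0.01,0,0,0,0,0,0,0,0]

```text
t: 11.6
tool_pos: [0.6722, -0.0951, 0.1035]
tool_rot: [0.69, 0.724, -0.004, -0.001]
ft_force: [-0.7, 0.6, -0.8]
grip_width: 0.999
```

```bash
python3 go.py "[.679,-.084,.05]"
```

```text
t 11.6 tcp [ 0.6722 -0.0951  0.1035] mach [ 0.043  -0.1642 -0.0865] F [-0.7  0.6 -0.8] w 86.9
turn [-0.006  0.004 -0.014] shift(tool) [0.011  0.0076 0.0534]
```

Request:
play_rows:
  increments: [-0.006,0.004,-0.014,0.006,0.004,0,0,0,0,0,0.006,0.004,0.005,0,0,0,0,0,0,0.005,0,0,0,0,0,0,0,0]

```text
t: 12.0
tool_pos: [0.6816, -0.081, 0.0937]
tool_rot: [0.684, 0.73, 0.001, 0.001]
ft_force: [-0.5, 0.0, -0.3]
grip_width: 1.0
```

```bash
python3 go.py "[.679,-.084,.05]"
```

```text
t 12.0 tcp [ 0.6816 -0.081   0.0937] mach [ 0.0532 -0.1506 -0.0963] F [-0.5  0.  -0.3] w 87.0
turn [ 0.003 -0.     0.002] shift(tool) [-0.0028 -0.0029  0.0437]
```

Request:
play_rows:
  increments: [0.003,0,0.002,-0.001,-0.003,0.008,0,0,0,0,0,0,0.009,0,0,0,0,0,0,0.009,0,0,0,0,0,0,0.009,0,0,0,0,0,0,0.008,0,0,0,0,0,0,0,0]

```text
t: 12.6
tool_pos: [0.678, -0.0824, 0.0467]
tool_rot: [0.684, 0.729, -0.0, -0.0]
ft_force: [-0.9, 0.2, 0.8]
grip_width: 0.999
```

```bash
python3 go.py "[.679,-.084,.05]"
```

```text
t 12.6 tcp [ 0.678  -0.0824  0.0467] mach [ 0.0496 -0.1518 -0.1433] F [-0.9  0.2  0.8] w 86.9
turn [-0.001  0.     0.   ] shift(tool) [-0.0017  0.0008 -0.0033]
```

Request:
play_rows:
  increments: [0,0,0,0,0,-0.004,0,0,0,0,0,0,0,1,0,0,0,0,0,0,1,0,0,0,0,0,0,1,0,0,0,0,0,0,1,0,0,0,0,0,0,1,0,0,0,0,0,0,1,0,0,0,0,0,0,1]

```text
t: 13.4
tool_pos: [0.6788, -0.0828, 0.0523]
tool_rot: [0.685, 0.729, 0.0, 0.001]
ft_force: [0.4, 0.6, -1.4]
grip_width: 0.616
```

Request:
play_rows:
  increments: [0,0,0,0,0,-0.01,1,0,0,0,0,0,-0.02,1,0,0,0,0,0,-0.02,1,0,0,0,0,0,-0.02,1,0,0,0,0,0,-0.02,1,0,0,0,0,0,-0.01,1,0,0,0,0,0,0,1]

```text
t: 14.1
tool_pos: [0.6779, -0.0826, 0.1575]
tool_rot: [0.685, 0.729, -0.0, -0.0]
ft_force: [-0.1, 0.1, -0.4]
grip_width: 0.614
```

```bash
python3 go.py "[.541-.047,-.326,.15]"
```

```text
t 14.1 tcp [ 0.6779 -0.0826  0.1575] mach [ 0.0494 -0.152  -0.0325] F [-0.1  0.1 -0.4] w 53.4
turn [-0.001  0.    -0.   ] shift(tool) [-0.2314 -0.1988  0.0076]
```

Request:
play_rows:
  increments: [0,0,0,-0.01,-0.009,0,1,0,0,0,-0.02,-0.017,0,1,0,0,0,-0.027,-0.023,0,1,0,0,0,-0.029,-0.025,0,1,0,0,0,-0.029,-0.025,0,1,0,0,0,-0.029,-0.025,0,1,0,0,0,-0.029,-0.025,0,1,0,0,0,-0.027,-0.023,0,1,0,0,0,-0.02,-0.017,0,1,0,0,0,0,0,0,1]

```text
t: 15.1
tool_pos: [0.4824, -0.3246, 0.1476]
tool_rot: [0.686, 0.728, -0.006, -0.009]
ft_force: [-0.4, 0.3, -1.8]
grip_width: 0.613
```

```bash
python3 go.py "[.541-.047,-.326,.11]"
```

```text
t 15.1 tcp [ 0.4824 -0.3246  0.1476] mach [-0.1609 -0.3812 -0.0424] F [-0.4  0.3 -1.8] w 53.3
turn [-0.021 -0.004 -0.003] shift(tool) [-0.0022  0.0123  0.0373]
```

Request:
play_rows:
  increments: [-0.021,-0.004,-0.003,-0.001,0.004,0,1,0,0,0,0,0.004,0.01,1,0,0,0,0,0,0.01,1,0,0,0,0,0,0.01,1,0,0,0,0,0,0,1]

```text
t: 15.6
tool_pos: [0.4904, -0.3215, 0.1118]
tool_rot: [0.683, 0.73, 0.001, -0.002]
ft_force: [-0.5, 0.7, -1.9]
grip_width: 0.613
```

```bash
python3 go.py "[.541-.05,-.326,.058]"
```

```text
t 15.6 tcp [ 0.4904 -0.3215  0.1118] mach [-0.1528 -0.3786 -0.0782] F [-0.5  0.7 -1.9] w 53.3
turn [-0.002 -0.004  0.003] shift(tool) [-0.0048  0.0004  0.0538]
```

Request:
play_rows:
  increments: [-0.002,-0.004,0.003,-0.004,0,0.01,1,0,0,0,-0.001,0,0.01,1,0,0,0,0,0,0.01,1,0,0,0,0,0,0.01,1,0,0,0,0,0,0.007,1,0,0,0,0,0,0.004,1,0,0,0,0,0,0,1]

```text
t: 16.3
tool_pos: [0.4916, -0.3262, 0.0561]
tool_rot: [0.684, 0.73, -0.0, -0.0]
ft_force: [-1.1, 0.2, 4.7]
grip_width: 0.617
```

```bash
python3 go.py "[.541-.05,-.326,.058]"
```

```text
t 16.3 tcp [ 0.4916 -0.3262  0.0561] mach [-0.1518 -0.3834 -0.1339] F [-1.1  0.2  4.7] w 53.7
turn [-0.001 -0.     0.002] shift(tool) [ 0.0003 -0.0006 -0.0019]
```

Request:
play_rows:
  increments: [0,0,0,0,0,0,0.2,0,0,0,0,0,0,0.2,0,0,0,0,0,0,0.2,0,0,0,0,0,0,0.2,0,0,0,0,0,-0.01,0.2,0,0,0,0,0,-0.03,0.2,0,0,0,0,0,-0.04,0.2,0,0,0,0,0,-0.045,0.2,0,0,0,0,0,-0.045,0,0,0,0,0,0,-0.045,0]

```text
t: 17.3
tool_pos: [0.4889, -0.3245, 0.2757]
tool_rot: [0.684, 0.729, -0.002, -0.005]
ft_force: [1.1, 0.0, -0.2]
grip_width: 0.909
```

Request:
play_rows:
  increments: [0,0,0,0,0,-0.045,0,0,0,0,0,0,-0.045,0,0,0,0,0,0,-0.045,0,0,0,0,0,0,0,0]

```text
t: 17.7
tool_pos: [0.4891, -0.3275, 0.4267]
tool_rot: [0.685, 0.728, 0.001, 0.002]
ft_force: [-0.6, -0.8, -0.9]
grip_width: 0.998
```

```bash
python3 - <<'E'
from go import *
delta(m2w([0,.148,.18]))
print("knob guess",m2w([0,.150,.032]))
S=cap("scene"); crop(S,140,140,300,170,2.6,"s6c")
for n,m in (("knobtop",[0,.150,.051]),("pivot",[0,0,.06]),("spoolhid",[0,0,-.102])): print(n,((proj(S,m2w(m))[0]-[140,140]+.5)*2.6-.5).round(1))
E
```

```text
t 17.7 tcp [ 0.4891 -0.3275  0.4267] mach [-0.1544 -0.3845  0.2367] F [-0.6 -0.8 -0.9] w 86.8
turn [ 0.004  0.002 -0.002] shift(tool) [0.5329 0.1531 0.0561]
knob guess [0.60955625 0.21570242 0.222     ]
knobtop [656.7  82.3]
pivot [516.1 105.5]
spoolhid [510.5 226.6]
```

View pics/s6c.png

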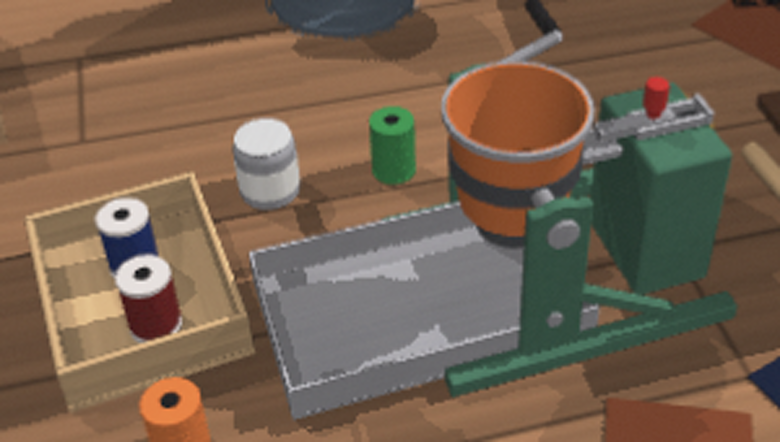

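Both spools stand in the crate, the tray is empty, and the knob top is at (656,83) as predicted. On to the lock.

Request:
play_rows:
  increments: [0.004,0.002,-0.002,0.025,0.008,0,0,0,0,0,0.045,0.013,0,0,0,0,0,0.045,0.013,0,0,0,0,0,0.045,0.013,0,0,0,0,0,0.045,0.013,0,0,0,0,0,0.045,0.013,0,0,0,0,0,0.045,0.013,0,0,0,0,0,0.045,0.013,0,0,0,0,0,0.045,0.013,0,0,0,0,0,0.045,0.013,0,0]

```text
t: 18.75
tool_pos: [0.5828, 0.1164, 0.4133]
tool_rot: [0.693, 0.721, -0.007, -0.009]
ft_force: [0.8, -0.2, 0.6]
grip_width: 0.998
```

Request:
play_rows:
  increments: [0,0,0,0.045,0.013,0,0,0,0,0,0.03,0.01,0,0,0,0,0,0,0,0,0]

```text
t: 19.05
tool_pos: [0.6002, 0.2047, 0.4064]
tool_rot: [0.688, 0.725, -0.011, -0.012]
ft_force: [-0.6, -0.0, -0.2]
grip_width: 1.0
```

```bash
python3 - <<'E'
from go import *
delta(m2w([0,.150,.07]))
E
```

```text
t 19.1 tcp [0.6002 0.2047 0.4064] mach [-0.01    0.1397  0.2164] F [-0.6 -0.  -0.2] w 87.0
turn [-0.032 -0.002 -0.01 ] shift(tool) [0.0101 0.0146 0.146 ]
```

Request:
play_rows:
  increments: [-0.032,-0.002,-0.01,0.005,0.005,0.01,0,0,0,0,0.005,0.005,0.02,0,0,0,0,0,0,0.02,0,0,0,0,0,0,0.02,0,0,0,0,0,0,0.02,0,0,0,0,0,0,0.02,0,0,0,0,0,0,0,0]

```text
t: 19.75
tool_pos: [0.6042, 0.2079, 0.2848]
tool_rot: [0.687, 0.727, -0.008, -0.001]
ft_force: [-0.7, -0.5, -0.6]
grip_width: 0.994
```

```bash
python3 - <<'E'
from go import *
delta(m2w([0,.150,.024]))
E
```

```text
t 19.8 tcp [0.6042 0.2079 0.2848] mach [-0.0059  0.1425  0.0948] F [-0.7 -0.5 -0.6] w 86.5
turn [-0.012  0.009 -0.006] shift(tool) [0.0081 0.0067 0.0707]
```

Request:
play_rows:
  increments: [-0.012,0.009,-0.006,0.008,0.006,0.01,0,0,0,0,0,0,0.01,0,0,0,0,0,0,0.01,0,0,0,0,0,0,0.01,0,0,0,0,0,0,0.01,0,0,0,0,0,0,0,0]

```text
t: 20.35
tool_pos: [0.6093, 0.2118, 0.2334]
tool_rot: [0.686, 0.727, -0.001, 0.0]
ft_force: [-0.3, 1.9, 0.6]
grip_width: 1.001
```

```bash
python3 - <<'E'
from go import *
delta(m2w([0,.150,.024]))
S=cap("scene"); crop(S,320,130,140,110,5,"s7c")
T=cap("top")
E
```

```text
t 20.4 tcp [0.6093 0.2118 0.2334] mach [-0.0005  0.1461  0.0434] F [-0.3  1.9  0.6] w 87.1
turn [-0.     0.001 -0.005] shift(tool) [0.0039 0.0005 0.0194]
```

View pics/s7c.png

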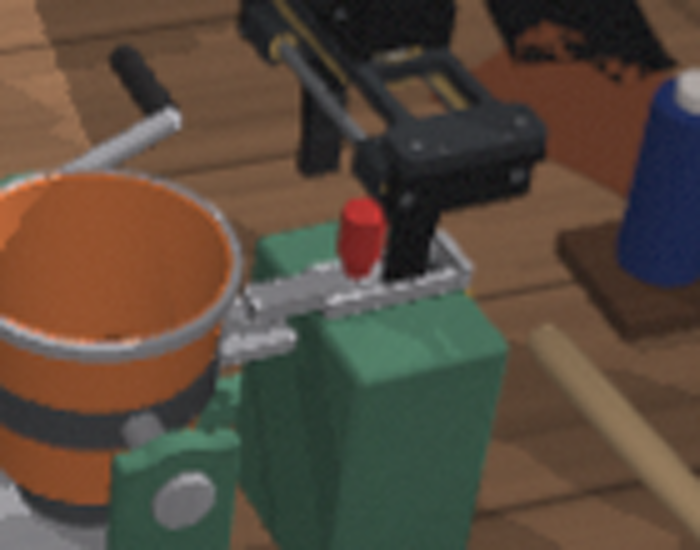

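Fingers straddle the knob: tips at (410,275) and (320,165), knob at (362,240). Lowering a little, then closing.

Request:
play_rows:
  increments: [0,0,-0.005,0,0,0.006,0,0,0,0,0,0,0.006,0,0,0,0,0,0,0.006,0,0,0,0,0,0,0,1,0,0,0,0,0,0,1,0,0,0,0,0,0,1,0,0,0,0,0,0,1,0,0,0,0,0,0,1,0,0,0,0,0,0,1,0,0,0,0,0,0,1]
  grip_force: 30

```text
t: 21.45
tool_pos: [0.6115, 0.2124, 0.2174]
tool_rot: [0.684, 0.729, 0.002, 0.002]
ft_force: [0.1, -0.6, 1.1]
grip_width: 0.449
```

Request:
play_rows:
  increments: [0,0,0,0,0,0,1,0,0,0,0,0,0,1]

```text
t: 21.65
tool_pos: [0.6088, 0.2123, 0.2172]
tool_rot: [0.684, 0.73, -0.0, -0.001]
ft_force: [-12.3, -2.6, 8.4]
grip_width: 0.266
```

```bash
python3 - <<'E'
from go import *
delta(m2w([0,.19,.026]))
E
```

```text
t 21.6 tcp [0.6088 0.2123 0.2172] mach [-0.0009  0.1466  0.0272] F [-12.3  -2.6   8.4] w 23.1
turn [-0.001 -0.001  0.002] shift(tool) [0.0434 0.001  0.0012]
```

Request:
play_rows:
  increments: [0,0,0,0.005,-0.002,0,1,0,0,0,0.008,0,0,1,0,0,0,0.008,0,0,1,0,0,0,0.008,0,0,1,0,0,0,0.006,0,0,1]

```text
t: 22.15
tool_pos: [0.6063, 0.2437, 0.2173]
tool_rot: [0.685, 0.728, -0.001, 0.003]
ft_force: [0.2, -2.9, 1.3]
grip_width: 0.257
```

```bash
python3 - <<'E'
from go import *
delta(m2w([-.002,.19,.026]))
E
```

```text
t 22.1 tcp [0.6063 0.2437 0.2173] mach [-0.0015  0.1781  0.0273] F [ 0.2 -2.9  1.3] w 22.3
turn [ 0.001  0.006 -0.003] shift(tool) [ 0.0119 -0.0005  0.0013]
```

Request:
play_rows:
  increments: [0,0,0,0.005,0,0,1,0,0,0,0.004,0,0,1,0,0,0,0.003,0,0,1]

```text
t: 22.45
tool_pos: [0.6058, 0.252, 0.2174]
tool_rot: [0.686, 0.728, -0.005, 0.005]
ft_force: [-0.9, -9.3, 1.8]
grip_width: 0.257
```

Request:
play_rows:
  increments: [0,0,0,0.003,0,0,1,0,0,0,0.003,0,0,1]

```text
t: 22.65
tool_pos: [0.6057, 0.2519, 0.2174]
tool_rot: [0.687, 0.727, -0.009, 0.008]
ft_force: [-0.3, -7.4, 1.6]
grip_width: 0.253
```

Request:
play_rows:
  increments: [0,0,0,0.004,0,0,1,0,0,0,0.004,0,0,1]

```text
t: 22.85
tool_pos: [0.6057, 0.2519, 0.2174]
tool_rot: [0.689, 0.725, -0.013, 0.011]
ft_force: [-1.4, -9.5, 2.4]
grip_width: 0.261
```

```bash
python3 - <<'E'
from go import *
delta(m2w([-.002,.19,.026]))
E
```

```text
t 22.9 tcp [0.6057 0.2519 0.2174] mach [-0.0016  0.1864  0.0274] F [-1.4 -9.5  2.4] w 22.7
turn [-0.004  0.034 -0.012] shift(tool) [ 0.0037 -0.0005  0.0012]
```

The lock has moved 39.8 mm and stopped against its end. Releasing and lifting.

Request:
play_rows:
  increments: [0,0,0,0,0,0,0,0,0,0,0,0,0,0,0,0,0,0,0,0,0,0,0,0,0,0,0,0,0,0,0,0,0,0,0,0,0,0,0,0,-0.01,0,-0.004,0.03,-0.01,0,0,-0.02,0,0,0,0,0,0,-0.03,0,0,0,0,0,0,-0.03,0,0,0,0,0,0,-0.03,0,0,0,0,0,0,-0.02,0]

```text
$.increments: bad value
```

```bash
python3 - <<'E'
from go import *
delta(m2w([-.150,.0924,.15]))
print(bot.get_state()["q"].round(2), m2w([-.150,.0924,.0383]))
E
```

```text
t 22.9 tcp [0.6057 0.2519 0.2174] mach [-0.0016  0.1864  0.0274] F [-1.4 -9.5  2.4] w 22.7
turn [-0.004  0.034 -0.012] shift(tool) [-0.0999 -0.1478 -0.1186]
[-0.84  0.48  0.53  1.6  -0.23  1.14 -0.21] [0.46348023 0.14877294 0.2283    ]
```

Request:
play_rows:
  increments: [0,0,0,0,0,0,0,0,0,0,0,0,0,0,0,0,0,0,0,0,0,0,0,0,0,0,0,0,0,0,0,0,0,-0.01,0,-0.004,0.03,-0.01,0,0,-0.02,0,0,0,0,0,0,-0.03,0,0,0,0,0,0,-0.03,0,0,0,0,0,0,-0.03,0,0,0,0,0,0,-0.02,0]

```text
t: 23.85
tool_pos: [0.6042, 0.2574, 0.3669]
tool_rot: [0.683, 0.73, 0.003, -0.003]
ft_force: [0.2, -0.4, 0.0]
grip_width: 0.982
```

Request:
play_rows:
  increments: [0,0,0.145,0,0,0,0,0,0,0.145,0,0,0,0,0,0,0.145,0,0,0,0,0,0,0.145,0,0,0,0,0,0,0.145,0,0,0,0,0,0,0.145,0,0,0,0,0,0,0.145,0,0,0,0,0,0,0.145,0,0,0,0,0,0,0.145,0,0,0,0,0,0,0.145,0,0,0,0]

```text
t: 24.85
tool_pos: [0.6086, 0.2533, 0.3958]
tool_rot: [0.997, 0.069, 0.016, -0.019]
ft_force: [0.0, -0.2, -0.3]
grip_width: 0.999
```

```bash
cat >> go.py <<'E'
LEV=DOWN@Ro.from_rotvec([0,0,np.pi/2]).as_matrix() # tool x=mach x, tool y=-mach y
E
python3 - <<'E'
from go import *
delta(m2w([-.150,.0924,.15]),LEV)
print(bot.get_state()["q"].round(2))
E
```

```text
t 24.9 tcp [0.6086 0.2533 0.3958] mach [0.0014 0.1875 0.2058] F [ 0.  -0.2 -0.3] w 86.9
turn [-0.038 -0.034  0.075] shift(tool) [-0.1599  0.0854  0.0471]
[-1.03  0.41  0.87  1.39 -0.35  1.45 -1.6 ]
```

Request:
play_rows:
  increments: [-0.038,-0.034,0.075,0,0,0,0,0,0,0,-0.02,0.013,0,0,0,0,0,-0.03,0.018,0,0,0,0,0,-0.03,0.019,0,0,0,0,0,-0.03,0.019,0,0,0,0,0,-0.025,0.016,0,0,0,0,0,-0.015,0.01,0,0,0,0,0,0,0,0,0]

```text
t: 25.65
tool_pos: [0.4626, 0.1431, 0.4052]
tool_rot: [1.0, 0.03, 0.004, -0.009]
ft_force: [-0.1, 0.8, 1.1]
grip_width: 0.999
```

```bash
python3 - <<'E'
from go import *
delta(m2w([-.150,.0924,.09]),LEV)
E
```

```text
t 25.6 tcp [0.4626 0.1431 0.4052] mach [-0.1512  0.0868  0.2152] F [-0.1  0.8  1.1] w 86.9
turn [-0.018 -0.009 -0.003] shift(tool) [ 1.000e-04 -3.300e-03  1.253e-01]
```

Request:
play_rows:
  increments: [-0.018,-0.009,-0.003,0,-0.003,0.01,0,0,0,0,0,0,0.02,0,0,0,0,0,0,0.02,0,0,0,0,0,0,0.02,0,0,0,0,0,0,0.02,0,0,0,0,0,0,0.01,0,0,0,0,0,0,0,0]

```text
t: 26.35
tool_pos: [0.4684, 0.1517, 0.3025]
tool_rot: [0.999, 0.033, 0.003, 0.001]
ft_force: [0.2, 0.1, 0.0]
grip_width: 1.003
```

```bash
python3 - <<'E'
from go import *
delta(m2w([-.150,.0924,.024]),LEV)
S=cap("scene"); crop(S,280,70,160,110,4,"s8c"); T=cap("top"); crop(T,210,110,160,150,4,"t8c")
for z in (.0383,): print("grip proj",((proj(S,m2w([-.160,.0924,z]))[0]-[280,70]+.5)*4-.5).round(1))
p=bot.get_state()["tool_pos"];print("tcp proj",((proj(S,p)[0]-[280,70]+.5)*4-.5).round(1))
E
```

```text
t 26.4 tcp [0.4684 0.1517 0.3025] mach [-0.145   0.095   0.1125] F [0.2 0.1 0. ] w 87.2
turn [ 0.002 -0.005  0.003] shift(tool) [-0.0055  0.0024  0.0885]
grip proj [273.  307.3]
tcp proj [291.4 225.1]
```

View pics/s8c.png

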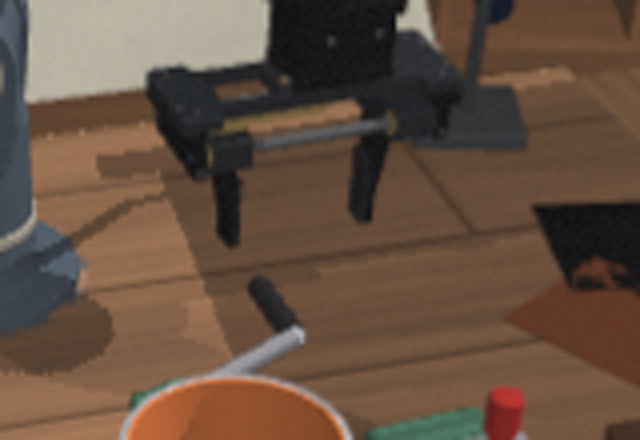

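The grip bar's centre is at (274,305), predicted (273,307). Fingers are centred above it, so I'll descend.

Request:
play_rows:
  increments: [0.002,-0.005,0.003,-0.003,0.002,0.01,0,0,0,0,-0.002,0,0.01,0,0,0,0,0,0,0.01,0,0,0,0,0,0,0.01,0,0,0,0,0,0,0,0]

```text
t: 26.95
tool_pos: [0.4653, 0.1501, 0.2626]
tool_rot: [0.999, 0.032, 0.003, -0.002]
ft_force: [-0.0, -0.1, -0.1]
grip_width: 1.002
```

```bash
python3 - <<'E'
from go import *
delta(m2w([-.150,.0924,.021]),LEV)
E
```

```text
t 26.9 tcp [0.4653 0.1501 0.2626] mach [-0.1481  0.0936  0.0726] F [-0.  -0.1 -0.1] w 87.2
turn [-0.005 -0.006  0.   ] shift(tool) [-0.0022  0.0014  0.0516]
```

Request:
play_rows:
  increments: [-0.005,-0.006,0,-0.002,0.001,0.01,0,0,0,0,0,0,0.01,0,0,0,0,0,0,0.01,0,0,0,0,0,0,0.01,0,0,0,0,0,0,0.01,0,0,0,0,0,0,0,0]

```text
t: 27.55
tool_pos: [0.4631, 0.1489, 0.2078]
tool_rot: [0.999, 0.032, -0.001, 0.001]
ft_force: [-0.3, 0.5, 0.4]
grip_width: 0.999
```

Request:
play_rows:
  increments: [0,0,0,0,0,0,1,0,0,0,0,0,0,1,0,0,0,0,0,0,1,0,0,0,0,0,0,1,0,0,0,0,0,0,1,0,0,0,0,0,0,1,0,0,0,0,0,0,1,0,0,0,0,0,0,1,0,0,0,0,0,0,1]
  grip_force: 15

```text
t: 28.45
tool_pos: [0.4643, 0.1493, 0.2091]
tool_rot: [0.999, 0.032, 0.001, -0.0]
ft_force: [0.1, 0.1, -0.0]
grip_width: 0.26
```

```bash
python3 - <<'E'
from go import *
delta(m2w([-.150,.0924,.0196]),LEV)
E
```

```text
t 28.4 tcp [0.4643 0.1493 0.2091] mach [-0.1491  0.0928  0.0191] F [ 0.1  0.1 -0. ] w 22.6
turn [-0.    -0.001  0.001] shift(tool) [-0.0009  0.0004 -0.0005]
```

```bash
cat > arc.py <<'E'
import sys
from go import *
end,n=float(sys.argv[1]),int(sys.argv[2])   # end angle a, rows
s=bot.get_state();m=w2m(s["tool_pos"])+[0,0,.0187]
a=np.arctan2(m[1],m[2]); r=np.hypot(m[1],m[2]); print("a",a.round(3),"tilt",(1.178-a).round(3),"r",r.round(4),"x",m[0].round(4))
delta(m2w([-.150,.1*np.sin(a),.1*np.cos(a)-.0187]),LEV)
A_=np.linspace(a,end,n+1); y=.1*np.sin(A_);z=.1*np.cos(A_)
y[0],z[0]=m[1],m[2]
print("ty",(-np.diff(y)).round(3).tolist(),"tz",(-np.diff(z)).round(3).tolist())
E
python3 arc.py 0.38 9
```

```text
a 1.184 tilt -0.006 r 0.1002 x -0.1491
t 28.4 tcp [0.4643 0.1493 0.2091] mach [-0.1491  0.0928  0.0191] F [ 0.1  0.1 -0. ] w 22.6
turn [-0.    -0.001  0.001] shift(tool) [-0.0009  0.0002  0.0001]
ty [0.004, 0.004, 0.005, 0.006, 0.006, 0.007, 0.007, 0.008, 0.008] tz [-0.008, -0.008, -0.007, -0.007, -0.006, -0.006, -0.005, -0.004, -0.004]
```

Request:
play_rows:
  increments: [0,0,0,0,0,0,1,0,0,0,0,0.004,-0.008,1,0,0,0,0,0.004,-0.008,1,0,0,0,0,0.005,-0.007,1,0,0,0,0,0.006,-0.007,1]

```text
t: 28.95
tool_pos: [0.4656, 0.1303, 0.2394]
tool_rot: [0.999, 0.032, 0.001, -0.0]
ft_force: [2.6, 3.6, -7.5]
grip_width: 0.202
```

```bash
python3 arc.py 0.2 8
```

```text
a 0.826 tilt 0.352 r 0.1005 x -0.1491
t 28.9 tcp [0.4656 0.1303 0.2394] mach [-0.1491  0.0738  0.0494] F [ 2.6  3.6 -7.5] w 17.5
turn [-0.    -0.003  0.001] shift(tool) [-0.0009  0.0004  0.0003]
ty [0.006, 0.006, 0.006, 0.007, 0.007, 0.007, 0.007, 0.008] tz [-0.005, -0.005, -0.005, -0.004, -0.004, -0.003, -0.002, -0.002]
```

Request:
play_rows:
  increments: [0,0,0,0,0.006,-0.005,1,0,0,0,0,0.006,-0.005,1,0,0,0,0,0.006,-0.005,1,0,0,0,0,0.007,-0.004,1,0,0,0,0,0.007,-0.004,1,0,0,0,0,0.007,-0.003,1,0,0,0,0,0.007,-0.002,1,0,0,0,0,0.008,-0.002,1]

```text
t: 29.75
tool_pos: [0.4688, 0.0834, 0.2744]
tool_rot: [0.999, 0.035, 0.003, -0.011]
ft_force: [2.7, 7.2, -4.5]
grip_width: 0.2
```

```bash
python3 arc.py -0.4 8
```

```text
a 0.254 tilt 0.924 r 0.1065 x -0.1488
t 29.8 tcp [0.4688 0.0834 0.2744] mach [-0.1488  0.0268  0.0844] F [ 2.7  7.2 -4.5] w 17.4
turn [-0.021 -0.007  0.007] shift(tool) [-0.0012  0.0018  0.0063]
ty [0.01, 0.008, 0.008, 0.008, 0.008, 0.008, 0.008, 0.008] tz [0.005, -0.001, -0.0, 0.0, 0.001, 0.002, 0.002, 0.003]
```

Request:
play_rows:
  increments: [-0.021,-0.007,0.007,0,0.009,0.004,1,0,0,0,0,0.008,0.002,1,0,0,0,0,0.008,0,1,0,0,0,0,0.008,0.001,1,0,0,0,0,0.008,0.001,1,0,0,0,0,0.008,0.002,1]

```text
t: 30.35
tool_pos: [0.4715, 0.0563, 0.277]
tool_rot: [0.999, 0.038, -0.003, -0.024]
ft_force: [-3.3, 9.0, 9.6]
grip_width: 0.198
```

```bash
python3 arc.py -0.9 8
```

```text
a -0.004 tilt 1.182 r 0.1057 x -0.1478
t 30.4 tcp [0.4715 0.0563 0.277 ] mach [-0.1478 -0.0004  0.087 ] F [-3.3  9.   9.6] w 17.2
turn [-0.048  0.004  0.014] shift(tool) [-0.0022  0.0002  0.0057]
ty [0.011, 0.011, 0.011, 0.01, 0.01, 0.009, 0.008, 0.007] tz [0.006, 0.002, 0.003, 0.004, 0.005, 0.007, 0.007, 0.008]
```

Request:
play_rows:
  increments: [-0.03,0.004,0.014,0,0.012,0.004,1,-0.015,0,0,0,0.013,0.003,1,-0.01,0,0,0,0.013,0.003,1,-0.01,0,0,0,0.013,0.005,1,-0.01,0,0,0,0.012,0.005,1]
  grip_force: 12

```text
t: 30.85
tool_pos: [0.4753, 0.0057, 0.2656]
tool_rot: [0.999, 0.036, -0.002, -0.001]
ft_force: [-1.0, 10.3, 0.7]
grip_width: 0.202
```

```bash
python3 arc.py -1.0 6
```

```text
a -0.497 tilt 1.675 r 0.1073 x -0.1472
t 30.9 tcp [0.4753 0.0057 0.2656] mach [-0.1472 -0.0511  0.0756] F [-1.  10.3  0.7] w 17.6
turn [-0.003  0.005  0.01 ] shift(tool) [-0.0027 -0.0035  0.0064]
ty [0.004, 0.007, 0.006, 0.006, 0.005, 0.005] tz [0.011, 0.005, 0.005, 0.006, 0.006, 0.007]
```

Request:
play_rows:
  increments: [-0.003,0.005,0.01,-0.001,0.005,0.012,1,-0.01,0,0,0,0.007,0.007,1,-0.01,0,0,0,0.008,0.008,1,-0.01,0,0,0,0.007,0.008,1,-0.01,0,0,0,0.006,0.008,1]

```text
t: 31.35
tool_pos: [0.4783, -0.0263, 0.2319]
tool_rot: [0.999, 0.032, 0.001, 0.012]
ft_force: [-1.0, 5.3, 3.8]
grip_width: 0.201
```

```bash
python3 arc.py -1.2 6
```

```text
a -0.942 tilt 2.12 r 0.103 x -0.1463
t 31.4 tcp [ 0.4783 -0.0263  0.2319] mach [-0.1463 -0.0833  0.0419] F [-1.   5.3  3.8] w 17.5
turn [ 0.025 -0.001  0.001] shift(tool) [-0.0037 -0.0025  0.0017]
ty [0.0, 0.002, 0.002, 0.002, 0.002, 0.002] tz [0.005, 0.004, 0.004, 0.004, 0.004, 0.004]
```

Request:
play_rows:
  increments: [0.01,0,0,-0.001,0.002,0.007,1,0,0,0,0,0.003,0.006,1,0,0,0,0,0.003,0.006,1,0,0,0,0,0.003,0.006,1]

```text
t: 31.75
tool_pos: [0.4789, -0.0359, 0.2128]
tool_rot: [0.999, 0.033, 0.0, 0.001]
ft_force: [-1.5, 6.0, 4.1]
grip_width: 0.202
```

```bash
python3 arc.py -1.2 4
```

```text
a -1.15 tilt 2.328 r 0.1018 x -0.1463
t 31.8 tcp [ 0.4789 -0.0359  0.2128] mach [-0.1463 -0.0929  0.0228] F [-1.5  6.   4.1] w 17.5
turn [ 0.003 -0.     0.003] shift(tool) [-0.0037 -0.0016  0.0007]
ty [-0.001, 0.0, 0.0, 0.0] tz [0.002, 0.001, 0.001, 0.001]
```

Request:
play_rows:
  increments: [0,0,0,0,0.003,0.006,1,0,0,0,0,0.004,0.007,1,0,0,0,0,0.004,0.007,1]

```text
t: 32.05
tool_pos: [0.4813, -0.0359, 0.1993]
tool_rot: [0.999, 0.036, -0.001, -0.012]
ft_force: [-4.6, 12.7, 17.9]
grip_width: 0.185
```

Request:
play_rows:
  increments: [0,0,0,0,0.004,0.008,1,0,0,0,0,0.004,0.008,1,0,0,0,0,0,0,1]

```text
t: 32.35
tool_pos: [0.4839, -0.0339, 0.1901]
tool_rot: [0.999, 0.04, -0.002, -0.023]
ft_force: [0.3, -0.6, -4.7]
grip_width: 0.203
```

```bash
python3 arc.py 1.178 10; python3 - <<'E'
from go import *
S=cap("scene"); T=cap("top")
a=cv2.resize(S["img"][140:320,220:440],None,fx=2,fy=2,interpolation=cv2.INTER_CUBIC);b=cv2.resize(T["img"][110:250,195:395],None,fx=1.8,fy=1.8,interpolation=cv2.INTER_CUBIC)
o=np.zeros((360,800,3),np.uint8);o[:,:440]=a;o[:252,440:]=b;cv2.imwrite("pics/c9.png",o[:,:,::-1])
E
```

```text
a -1.367 tilt 2.545 r 0.0931 x -0.1412
t 32.4 tcp [ 0.4839 -0.0339  0.1901] mach [-1.412e-01 -9.120e-02  1.000e-04] F [ 0.3 -0.6 -4.7] w 17.6
turn [-0.045  0.002  0.018] shift(tool) [-0.009   0.0065 -0.0017]
ty [-0.001, -0.014, -0.019, -0.023, -0.025, -0.025, -0.024, -0.022, -0.018, -0.013] tz [-0.025, -0.021, -0.017, -0.012, -0.006, 0.001, 0.007, 0.013, 0.018, 0.022]
```

View pics/c9.png

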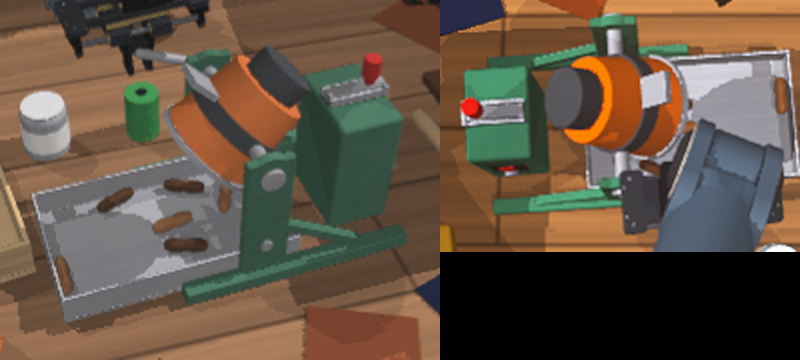

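Barrel fully tipped and six toggles (the maximum) lie in the tray. The fingers slid about 20 mm past the bar at the stop, so I'll regrip before returning.

Request:
play_rows:
  increments: [0,0,0,0,0,0,0.5,0,0,0,0,0,0,0.5,0,0,0,0,0,0,0.5,-0.045,0,0.018,-0.003,0.001,-0.009,0.5,0,0,0,-0.003,0,-0.006,0.5,0,0,0,0,0,0,0.5]

```text
t: 33.05
tool_pos: [0.4766, -0.0416, 0.2067]
tool_rot: [1.0, 0.029, -0.002, 0.003]
ft_force: [-0.5, 0.0, -0.8]
grip_width: 0.495
```

```bash
python3 - <<'E'
from go import *
delta(m2w([-.150,-.0922,.0195]),LEV)
E
```

```text
t 33.0 tcp [ 0.4766 -0.0416  0.2067] mach [-0.1489 -0.0984  0.0167] F [-0.5  0.  -0.8] w 43.1
turn [ 0.006  0.003 -0.006] shift(tool) [-0.0011 -0.0062 -0.0028]
```

Request:
play_rows:
  increments: [0.006,0.003,-0.006,0,-0.005,0,0.5,0,0,0,0,0,0,1,0,0,0,0,0,0,1,0,0,0,0,0,0,1,0,0,0,0,0,0,1,0,0,0,0,0,0,1,0,0,0,0,0,0,1]
  grip_force: 15

```text
t: 33.75
tool_pos: [0.4757, -0.0362, 0.2061]
tool_rot: [0.999, 0.032, -0.001, -0.002]
ft_force: [0.2, -0.4, 1.9]
grip_width: 0.193
```

```bash
python3 arc.py -0.4 8
```

```text
a -1.212 tilt 2.39 r 0.0993 x -0.1494
t 33.8 tcp [ 0.4757 -0.0362  0.2061] mach [-0.1494 -0.0929  0.0161] F [ 0.2 -0.4  1.9] w 16.8
turn [-0.003  0.002  0.001] shift(tool) [-0.0006  0.0007 -0.0003]
ty [-0.003, -0.005, -0.006, -0.007, -0.007, -0.008, -0.009, -0.009] tz [-0.01, -0.009, -0.008, -0.008, -0.007, -0.006, -0.005, -0.004]
```

Request:
play_rows:
  increments: [0,0,0,0,-0.003,-0.01,1,0,0,0,0,-0.005,-0.009,1,0,0,0,0,-0.006,-0.008,1,0.005,0,0,0,-0.007,-0.008,1,0.005,0,0,0,-0.008,-0.006,1,0.005,0,0,0,-0.009,-0.005,1]

```text
t: 34.35
tool_pos: [0.4731, 0.0031, 0.2517]
tool_rot: [0.999, 0.031, -0.001, -0.007]
ft_force: [1.4, -5.6, -1.2]
grip_width: 0.196
```

```bash
python3 arc.py 0.2 8
```

```text
a -0.588 tilt 1.766 r 0.0966 x -0.1496
t 34.4 tcp [0.4731 0.0031 0.2517] mach [-0.1496 -0.0536  0.0617] F [ 1.4 -5.6 -1.2] w 17.0
turn [-0.013  0.001 -0.   ] shift(tool) [-0.0004  0.0018 -0.0028]
ty [-0.007, -0.009, -0.009, -0.01, -0.01, -0.01, -0.01, -0.01] tz [-0.008, -0.004, -0.003, -0.002, -0.001, -0.0, 0.001, 0.001]
```

Request:
play_rows:
  increments: [0,0,0,0,-0.008,-0.007,1,0.005,0,0,0,-0.01,-0.004,1,0.005,0,0,0,-0.011,-0.003,1,0.01,0,0,0,-0.012,-0.001,1,0.01,0,0,0,-0.012,0,1,0.01,0,0,0,-0.012,0.001,1]

```text
t: 34.95
tool_pos: [0.4691, 0.0669, 0.2713]
tool_rot: [0.999, 0.029, -0.001, -0.026]
ft_force: [0.7, -5.2, 0.0]
grip_width: 0.198
```

```bash
python3 arc.py 0.6 6
```

```text
a 0.103 tilt 1.075 r 0.1006 x -0.1495
t 35.0 tcp [0.4691 0.0669 0.2713] mach [-0.1495  0.0103  0.0813] F [ 0.7 -5.2  0. ] w 17.2
turn [-0.053  0.001 -0.006] shift(tool) [-0.0005  0.0001  0.0006]
ty [-0.008, -0.008, -0.008, -0.008, -0.007, -0.007] tz [0.002, 0.002, 0.003, 0.003, 0.004, 0.004]
```

Request:
play_rows:
  increments: [-0.02,0,-0.006,0,-0.01,0.002,1,-0.015,0,0,0,-0.01,0.003,1,-0.01,0,0,0,-0.01,0.004,1,-0.005,0,0,0,-0.009,0.005,1,0,0,0,0,-0.009,0.005,1]

```text
t: 35.45
tool_pos: [0.4661, 0.115, 0.2554]
tool_rot: [1.0, 0.03, -0.001, -0.0]
ft_force: [1.5, -5.3, -0.0]
grip_width: 0.199
```

```bash
python3 arc.py 1.0 6
```

```text
a 0.608 tilt 0.57 r 0.1025 x -0.1495
t 35.5 tcp [0.4661 0.115  0.2554] mach [-0.1495  0.0585  0.0654] F [ 1.5 -5.3 -0. ] w 17.3
turn [-0.     0.002 -0.004] shift(tool) [-0.0004  0.0014  0.002 ]
ty [-0.004, -0.005, -0.005, -0.004, -0.004, -0.004] tz [0.006, 0.004, 0.005, 0.005, 0.005, 0.005]
```

Request:
play_rows:
  increments: [0,0,0,0,-0.006,0.007,1,0,0,0,0,-0.006,0.006,1,0,0,0,0,-0.006,0.006,1,0,0,0,0,-0.006,0.007,1,0,0,0,0,-0.005,0.007,1]

```text
t: 35.95
tool_pos: [0.4642, 0.1456, 0.2199]
tool_rot: [1.0, 0.029, -0.001, 0.001]
ft_force: [-0.2, -5.8, 3.2]
grip_width: 0.2
```

```bash
python3 arc.py 1.2 4
```

```text
a 1.072 tilt 0.106 r 0.1015 x -0.1495
t 36.0 tcp [0.4642 0.1456 0.2199] mach [-0.1495  0.0891  0.0299] F [-0.2 -5.8  3.2] w 17.4
turn [ 0.001  0.002 -0.005] shift(tool) [-0.0005  0.0013  0.0007]
ty [-0.0, -0.001, -0.001, -0.001] tz [0.004, 0.003, 0.003, 0.003]
```

Request:
play_rows:
  increments: [0,0,0,0,-0.003,0.006,1,0,0,0,0,-0.003,0.006,1,0,0,0,0,-0.003,0.006,1]

```text
t: 36.25
tool_pos: [0.4679, 0.1476, 0.2046]
tool_rot: [1.0, 0.027, 0.001, 0.005]
ft_force: [-2.0, -11.9, 16.4]
grip_width: 0.198
```

```bash
python3 arc.py 1.2 4
```

```text
a 1.22 tilt -0.042 r 0.0969 x -0.1457
t 36.2 tcp [0.4679 0.1476 0.2046] mach [-0.1457  0.091   0.0146] F [ -2.  -11.9  16.4] w 17.2
turn [ 0.009 -0.002 -0.01 ] shift(tool) [-0.0043 -0.0029 -0.0011]
ty [-0.003, 0.0, 0.0, 0.0] tz [-0.002, -0.0, -0.0, -0.0]
```

Request:
play_rows:
  increments: [0,0,0,0,-0.004,0.005,1,0,0,0,0,-0.002,0,1,0,0,0,0,0,0,1]

```text
t: 36.55
tool_pos: [0.4693, 0.1474, 0.2004]
tool_rot: [1.0, 0.023, 0.001, 0.007]
ft_force: [-1.6, -1.3, 7.6]
grip_width: 0.184
```

Request:
play_rows:
  increments: [0,0,0,0,0,0,0.3,0,0,0,0,0,0,0.3,0,0,0,0,0,0,0,0,0,0,0,0,0,0,0,0,0,0,0,0,0,0,0,0,0,0,-0.01,0,0,0,0,0,0,-0.02,0,0,0,0,0,0,-0.03,0,0,0,0,0,0,-0.04,0,0,0,0,0,0,-0.04,0]

```text
t: 37.55
tool_pos: [0.4645, 0.1527, 0.34]
tool_rot: [1.0, 0.022, -0.004, 0.008]
ft_force: [0.7, 1.2, -0.2]
grip_width: 0.969
```

```bash
python3 - <<'E'
from go import *
delta(m2w([0,.186,.2]))
S=cap("scene"); crop(S,270,90,160,140,4,"s10")
E
```

```text
t 37.5 tcp [0.4645 0.1527 0.34  ] mach [-0.1487  0.0963  0.15  ] F [ 0.7  1.2 -0.2] w 84.3
turn [ 0.004  0.019 -1.59 ] shift(tool) [ 0.1465 -0.0918 -0.0528]
```

View pics/s10.png

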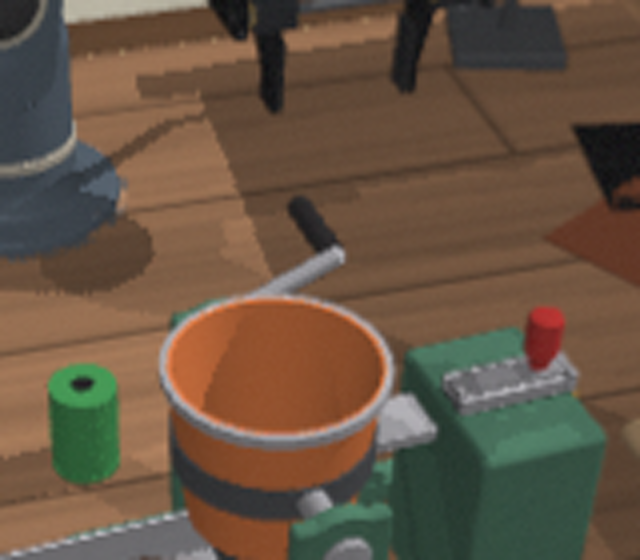

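Lever grip centre is back at full-frame (348,146), the same as before tipping, so the barrel is upright. The knob is at its outer end. Next the lock goes home.

Request:
play_rows:
  increments: [0,0,-0.145,0,0,-0.005,0,0,0,-0.145,0,0,-0.005,0,0,0,-0.145,0,0,-0.005,0,0,0,-0.145,0,0,-0.005,0,0,0,-0.145,0,0,-0.005,0,0,0,-0.145,0,0,0,0,0,0,-0.145,0,0,0,0,0,0,-0.145,0,0,0,0,0,0,-0.145,0,0,0,0,0,0,-0.145,0,0,0,0]

```text
t: 38.6
tool_pos: [0.4712, 0.1528, 0.3816]
tool_rot: [0.717, 0.697, 0.007, 0.003]
ft_force: [-0.6, -0.3, -0.2]
grip_width: 1.001
```

Request:
play_rows:
  increments: [0,0,-0.14,0,0,0,0,0,0,0,0,0,0,0]

```text
t: 38.8
tool_pos: [0.4714, 0.1524, 0.3825]
tool_rot: [0.664, 0.747, 0.007, 0.003]
ft_force: [-0.3, -0.9, -0.1]
grip_width: 1.003
```

```bash
python3 - <<'E'
from go import *
delta(m2w([-.0015,.1864,.18]))
E
```

```text
t 38.8 tcp [0.4714 0.1524 0.3825] mach [-0.1419  0.0955  0.1925] F [-0.3 -0.9 -0.1] w 87.2
turn [ 0.015 -0.006  0.055] shift(tool) [0.083  0.1449 0.0151]
```

Request:
play_rows:
  increments: [0.015,-0.006,0.055,0,0,0,0,0,0,0,0.01,0.015,0,0,0,0,0,0.016,0.025,0,0,0,0,0,0.016,0.025,0,0,0,0,0,0.016,0.025,0,0,0,0,0,0.016,0.025,0,0,0,0,0,0.01,0.015,0,0,0,0,0,0,0,0,0]

```text
t: 39.6
tool_pos: [0.6018, 0.2465, 0.3847]
tool_rot: [0.695, 0.719, 0.002, -0.001]
ft_force: [0.1, -0.1, -0.2]
grip_width: 1.0
```

```bash
python3 - <<'E'
from go import *
delta(m2w([-.0015,.1864,.075]))
E
```

```text
t 39.6 tcp [0.6018 0.2465 0.3847] mach [-0.0058  0.1812  0.1947] F [ 0.1 -0.1 -0.2] w 87.0
turn [ 0.002 -0.005 -0.028] shift(tool) [0.0047 0.004  0.1197]
```

Request:
play_rows:
  increments: [0.002,-0.005,-0.028,0.004,0.004,0.01,0,0,0,0,0,0,0.02,0,0,0,0,0,0,0.02,0,0,0,0,0,0,0.02,0,0,0,0,0,0,0.02,0,0,0,0,0,0,0.01,0,0,0,0,0,0,0,0]

```text
t: 40.3
tool_pos: [0.6017, 0.2487, 0.2808]
tool_rot: [0.686, 0.728, -0.0, -0.001]
ft_force: [0.3, -0.2, 0.2]
grip_width: 0.997
```

```bash
python3 - <<'E'
from go import *
delta(m2w([-.0015,.1864,.0274]))
E
```

```text
t 40.3 tcp [0.6017 0.2487 0.2808] mach [-0.0057  0.1834  0.0908] F [ 0.3 -0.2  0.2] w 86.7
turn [-0.002 -0.002 -0.003] shift(tool) [0.0028 0.0043 0.0634]
```

Request:
play_rows:
  increments: [-0.002,-0.002,-0.003,0.002,0.004,0.008,0,0,0,0,0,0,0.011,0,0,0,0,0,0,0.011,0,0,0,0,0,0,0.011,0,0,0,0,0,0,0.011,0,0,0,0,0,0,0.007,0,0,0,0,0,0,0,0]

```text
t: 41.0
tool_pos: [0.6067, 0.2513, 0.2189]
tool_rot: [0.685, 0.729, 0.001, 0.001]
ft_force: [0.4, 1.0, -0.3]
grip_width: 0.996
```

```bash
python3 - <<'E'
from go import *
delta(m2w([-.0015,.1864,.0274]))
E
```

```text
t 41.0 tcp [0.6067 0.2513 0.2189] mach [-0.0006  0.1857  0.0289] F [ 0.4  1.  -0.3] w 86.7
turn [ 0.003 -0.001 -0.   ] shift(tool) [ 0.0007 -0.0009  0.0015]
```

Request:
play_rows:
  increments: [0,0,0,0,-0.001,0.001,0,0,0,0,0,0,0,1,0,0,0,0,0,0,1,0,0,0,0,0,0,1,0,0,0,0,0,0,1,0,0,0,0,0,0,1,0,0,0,0,0,0,1,0,0,0,0,0,0,1,0,0,0,0,0,0,1,0,0,0,0,0,0,1]
  grip_force: 30

```text
t: 42.0
tool_pos: [0.6062, 0.2513, 0.2196]
tool_rot: [0.685, 0.729, 0.002, 0.001]
ft_force: [-8.7, -1.1, 4.8]
grip_width: 0.267
```

Request:
play_rows:
  increments: [0,0,0,-0.005,0,0,1,0,0,0,-0.008,0,0,1,0,0,0,-0.008,0,0,1,0,0,0,-0.008,0,0,1,0,0,0,-0.006,0,0,1]

```text
t: 42.5
tool_pos: [0.608, 0.2186, 0.2196]
tool_rot: [0.683, 0.73, 0.005, -0.001]
ft_force: [-0.9, 2.4, 0.6]
grip_width: 0.254
```

```bash
python3 - <<'E'
from go import *
delta(m2w([-.0015,.1466,.0274]))
E
```

```text
t 42.5 tcp [0.608  0.2186 0.2196] mach [-0.0013  0.1529  0.0296] F [-0.9  2.4  0.6] w 22.1
turn [ 0.005 -0.008  0.004] shift(tool) [-0.0064 -0.0002  0.0022]
```

Request:
play_rows:
  increments: [0,0,0,-0.004,0,0,1,0,0,0,-0.004,0,0,1,0,0,0,-0.004,0,0,1]

```text
t: 42.8
tool_pos: [0.6085, 0.2112, 0.2196]
tool_rot: [0.683, 0.731, 0.008, -0.005]
ft_force: [-0.3, 12.1, -0.1]
grip_width: 0.253
```

Request:
play_rows:
  increments: [0,0,0,-0.004,0,0,1,0,0,0,-0.004,0,0,1]

```text
t: 43.0
tool_pos: [0.6085, 0.2114, 0.2195]
tool_rot: [0.681, 0.733, 0.012, -0.009]
ft_force: [-0.2, 8.3, 1.4]
grip_width: 0.248
```

```bash
python3 - <<'E'
from go import *
delta(m2w([-.0015,.1466,.0274]))
E
```

```text
t 43.0 tcp [0.6085 0.2114 0.2195] mach [-0.0013  0.1458  0.0295] F [-0.2  8.3  1.4] w 21.6
turn [ 0.006 -0.03   0.01 ] shift(tool) [ 0.0008 -0.0002  0.0021]
```

The lock stopped firmly after 40 mm of travel back. Releasing, lifting and doing the final check.

Request:
play_rows:
  increments: [0,0,0,0,0,0,0,0,0,0,0,0,0,0,0,0,0,0,0,0,0,0,0,0,0,0,0,0,0,0,0,0,0,-0.01,0,0.006,-0.03,0.01,0,0,-0.02,0,0,0,0,0,0,-0.03,0,0,0,0,0,0,-0.03,0,0,0,0,0,0,-0.03,0,0,0,0,0,0,-0.03,0]

```text
t: 44.0
tool_pos: [0.6074, 0.2033, 0.373]
tool_rot: [0.687, 0.726, -0.007, 0.002]
ft_force: [2.4, -0.2, -0.0]
grip_width: 0.984
```

Request:
play_rows:
  increments: [0,0,0,0.03,-0.02,-0.01,0,0,0,0,0.045,-0.03,0,0,0,0,0,0.045,-0.03,0,0,0,0,0,0.045,-0.03,0,0,0,0,0,0.045,-0.03,0,0,0,0,0,0.045,-0.03,0,0,0,0,0,0.03,-0.02,0,0,0,0,0,0,0,0,0,0,0,0,0,0,0,0]

```text
t: 44.9
tool_pos: [0.4113, 0.4705, 0.3925]
tool_rot: [0.692, 0.722, 0.002, 0.007]
ft_force: [0.8, -0.4, 0.9]
grip_width: 1.001
```

```bash
python3 - <<'E'
from go import *
s=bot.get_state(); print(s["t"],s["tool_pos"].round(3),np.round(s["joint_vel"],3))
S=cap("scene"); T=cap("top")
a=cv2.resize(S["img"][130:320,140:440],None,fx=2.6,fy=2.0*1.3,interpolation=cv2.INTER_CUBIC)[:,:780]
b=cv2.resize(T["img"][130:260,160:500],None,fx=.0+2.29,fy=.8,interpolation=cv2.INTER_CUBIC)
o=np.zeros((494+104,780,3),np.uint8);o[:494]=a;o[494:]=b[:104,:780] if b.shape[1]>=780 else np.pad(b[:104],((0,0),(0,780-b.shape[1]),(0,0)))
cv2.imwrite("pics/fin.png",o[:,:,::-1])
cv2.imwrite("pics/T.png",T["img"][:,:,::-1])
i0=cv2.imread("pics/top0.png").astype(int);i1=T["img"][:,:,::-1].astype(int)
d=np.abs(i1-i0).max(2)
for n,(x0,y0,x1,y1) in dict(tin=(362,240,405,278),mallet=(150,135,190,228),wax=(178,230,208,270),knob=(205,158,258,180),grip=(250,214,266,252)).items(): print(n,(d[y0:y1,x0:x1]>40).mean().round(3))
E
```

```text
44.9 [0.411 0.47  0.392] [-0.034  0.009 -0.02  -0.013 -0.021  0.004 -0.002]
tin 0.397
mallet 0.0
wax 0.0
knob 0.003
grip 0.021
```

View pics/fin.png

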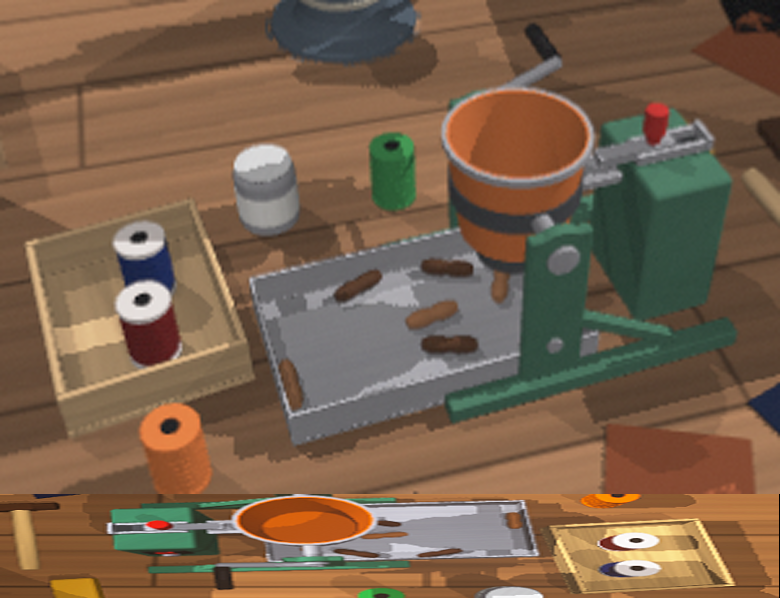

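Final picture: both spools stand in the crate (navy was nudged a few cm but stays inside), six toggles are in the tray, the barrel is upright and the knob is home. I'll check why the tin region changed in the top view.

```bash
python3 - <<'E'
from go import *
S=cap("scene");T=cap("top")
for n,c,(x0,y0,x1,y1) in (("scene",S,(222,178,264,224)),("top",T,(362,240,405,278))):
    a=cv2.imread(f"pics/{n}0.png").astype(int)[y0:y1,x0:x1];b=c["img"][y0:y1,x0:x1,::-1].astype(int)
    for i in (a,b):
        m=(i.max(2)-i.min(2)<30)&(i.min(2)>90); ys,xs=np.nonzero(m); print(n,m.sum(),(xs.mean()+x0).round(2),(ys.mean()+y0).round(2),i[m].mean().round(0))
E
```

```text
scene 745 242.02 202.19 163.0
scene 704 241.65 202.44 147.0
top 639 381.81 258.29 230.0
top 604 382.36 258.63 214.0
```

```bash
python3 -c "
from workcell import bot
print(bot.close_job())"
```

```text
the job is handed in; nothing more can be done
None
```

The job is done and handed in at about 45 s of the 210 s allowed.

What I did, in order:
1. Moved the only two spools in the tray, dark red and navy, into the crate.
2. Drew the lock out about 39.8 mm to its end stop.
3. Tipped the barrel onto its stop, and six toggles dropped into the tray.
4. Stood the barrel upright on its stop again.
5. Slid the lock home, about 40 mm of travel until it stopped firmly.

**Last checks that passed:**
- Both spools stand inside the crate and all six toggles lie in the tray.
- The barrel is upright, with the lever grip within half a pixel of where it started.
- The lock knob, mallet and beeswax regions look unchanged from the first picture.
- The gripper is open and clear of everything.

**What disagreed:**
- **Navy spool:** it shifted by some 2–3 cm after I placed it, but it is still standing inside the crate.
- **Glue tin:** the automatic image comparison flagged its region in the top view. It is darker in both views and its measured centre moved by less than 0.7 px, so I judged it to be light and shade, not movement.
- **Cameras:** the two views differed by about 5–10 mm on some points. I used averages and confirmed them against the fingers before grasping.

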